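# Lock out the telescoping tile holder and stand the sixth ash tile in it

## Robot

A 6-joint arm with a two-finger parallel gripper is mounted at the origin on the work surface. World frame = base frame: x ahead of the robot, y to its left, z up, the work surface at z = 0. Lengths are in m, angles in rad, forces in N, time in s.
With the tool pointing down it reaches from about 0.425 to 0.925 m from the base axis. Payload 12.5 kg.
Tool frame: the origin (TCP) lies on the centre line of the jaws, within the pads' length; the fingertips stand 17 mm ahead of it and the grasp point (between the pads) lies 2 mm behind it; z points along the fingers, y is the direction in which the jaws open and shut (so a half turn about z gives the same grasp; the last joint's range is limited). The gripper opens to 85 mm and grips with 20 to 120 N. Pads are 22 mm wide; open, the fingers measure 114 mm over their backs; the gripper's body (76 mm by 85 mm) begins 54 mm behind the grasp point. The pads swing forward as they close: fully open they stand 13 mm farther back than shut.
Start: joints at [1.229, 0.491, 1.559, -0, 1.092, -0.106], TCP at [0.146, 0.608, 0.213] pointing down, gripper open.
Joint ranges: [-3.1, 3.1], [-0.84, 2.19], [0.05, 2.79], [-1.13, 4.28], [0.06, 2.93], [-2.69, 2.69]. Speed limits (rad/s): [2.22, 2.22, 2.79, 3.14, 3.14, 3.14].

## Interface

Orientations are given as a unit quaternion [w, x, y, z].
In Python, from bench import get_state, capture, camera_model, job_done gives the robot as it stands. The module is installed in compiled form; this text tells all that it offers.
- The arm moves only by the tool step_arm, never from a script. Its argument "steps" is a list of rows, each a list of 5 numbers: the closure, from 0 (fully open) to 1 (shut), then the shift along the tool's x, y, z scaled (see below), then the turn about the tool's z scaled (see below). A call has 1 to 20 rows; each row is the pose to reach, as a shift and turn from the pose commanded when the call began, along the tool's axes at that moment; what a row does not reach only later rows make up. The controller multiplies each number of a shift by 10 cm and each number of a turn by 45 degrees. A row lasts 1/12 s, in which the tool goes at most 41.7 mm and 7.16 degrees, less where a joint would pass 70% of its speed; a pose out of reach is approached as far as the arm can. A call with a number of a shift or a turn outside -1 to 1 is refused whole. A call with a gripper value outside its range is refused whole. The fingers move at their own pace and stop on an object; "force" is the grip in N (left out, the last holds). Time passes only in rows, so rows that repeat a pose let the fingers close. It gives the time, the measured TCP pose, the force and the opening at its end, in the units of the state.
- get_state(): the state, without advancing time (a new reading comes with each control period).
- capture(name): name is "scene" or "top" or "wrist"; returns the picture (480x640x3 uint8, red, green, blue); there is no depth.
- camera_model(name): a dict with "vertical_fov" (degrees; the focal length in pixels is half the picture's height over the tangent of half this angle, whatever the lens; pixels are square), "cx", "cy" (the principal point, pixels), "k1" (the pictures are not rectified: a ray, as slopes to the right and down, at radius r is drawn at 1 + k1 r^2 times it, then the intrinsics apply), "cam_to_world" (4x4, takes a point from camera to world coordinates). Camera axes: x right, y up, looking along -z (the intrinsics and any distortion apply to the point x, -y, -z); pixel columns grow to the right and rows downward; lengths in m; the calibration is good to about 2 mm. A picture is of the moment at which its call begins: read the wrist's pose just before it. camera_model takes no time and is no camera call; for the wrist camera it gives the pose at the moment of the call.
- job_done(): hands the job in, once; it reports no verdict.
The state is a dict: "t": time; "q": joint angles; "joint_velocities": joint speeds; "joint_torque": joint torques, N m; "eef_pos": TCP position; "ee_rot": TCP orientation; "force": force on the tool from outside, world axes, zero at the start; "wrist_torque": the same for the moment, N m; "gripper_width": opening from 0.0 (shut) to 1.0 (fully open).
Only numpy, scipy, OpenCV 4.12 (cv2) and the standard library are available. Lean on these libraries where they do the work, as an engineer would, in place of code of your own. Each camera call takes 0.05 s, during which the arm holds its last target.

## Task

First pick up the lidded canister that blocks the pull-out holder under the fan-shaped corner shelf and set it upright on the round cork mat. Then pull the holder out by its blue handle until the orange lock button on the shelf clicks up, and after that move the spare ash tile from its stand into the holder's slot, upright, centred and fully down, leaving the holder locked out. Do not disturb the porcelain cup, the sieve or the pick tool, do not tip the canister over, and let go of everything at the end.

Things in the scene. Friction and masses are not known exactly. Their poses are not given: they have to be found in the camera images.
- shelf: Fixed plywood corner shelf, a quarter-disc fan of 200 mm radius, top face 75 mm above the table, five fixed ash tiles (tops 167 mm high) standing fanwise on it at 50 mm or more behind its arc front edge. Origin on the table directly under the middle of the arc front edge; its own -x axis points horizontally out of the front, the direction in which the holder pulls out; x runs back under the shelf, y sideways, z up.
- telescope (a joint): How far the telescoping tile holder is pulled out, m: 0 = pushed in, 0.10 = end stop. It slides along the shelf's -x on two tubes with about 3 N of friction and no spring. The lock engages at about 0.097; pull on to the end stop. Once locked it cannot slide back more than about 4 mm.
- lock_button (a joint): Rise of the round orange lock button (18 mm across) on the shelf top near the front edge, m: about 0 = held down, about 0.008 = clicked up, which holds the holder out. It springs up by itself when the holder is pulled to its stop.
- button_top (a point): Middle of the top of the orange lock button, 78 mm above the table while down.
- handle (a point): Grip point of the blue pull handle of the holder, 60 mm above the table. The handle is an upright block 14 mm wide (along the shelf's y), 24 mm along the pull direction, standing free from 30 mm to 77 mm above the table. With the holder pushed in it is 45 mm in front of the shelf's front edge. It moves with the holder; axes as the shelf's.
- slot (a point): Middle of the floor of the tile slot in the holder, 30 mm above the table, 65 mm behind the handle's grip point along the pull direction; axes as the shelf's. The slot runs 92 mm along y and is open at both ends, is 13 mm wide (along x) and 25 mm deep, with flared lips reaching to about 61 mm above the table. It lies hidden under the shelf until the holder is pulled out, then 80 mm in front of the shelf edge.
- tile_center (a point): Centre of the spare ash-glazed tile: 10 mm thick (its x), 80 mm wide (its y), 100 mm tall (its z, upright at the start), about 0.16 kg. It starts standing in its stand, underside 15 mm above the table.
- stand: Fixed plywood tile stand, 60 x 94 mm, 40 mm high; its slot, 13 mm wide and 25 mm deep with floor at 15 mm, runs along its y. Origin under its centre on the table.
- canister_center (a point): Centre of the round lidded plastic canister, 54 mm across at the lid (52 mm below), 90 mm tall, about 0.15 kg, lid fixed on. It starts standing on the table in front of the holder, in the way of the handle.
- mat_top (a point): Middle of the top face of the fixed round cork mat, 120 mm across, 4 mm thick.
- cup_center (a point): Centre of the porcelain test cup, 72 mm across, 70 mm tall, loose, beside the holder's path. Leave alone.
- sieve_center (a point): Middle of the steel mini sieve, 155 mm long along its x (bowl 70 mm across centred 40 mm towards -x, handle towards +x), 35 mm high, loose on the table. Leave alone.
- pick_center (a point): Middle of the silicone-tipped pick tool, 150 mm long along its x, 14 mm wide, 11 mm high, loose, lying beside the holder's path. Leave alone.
Not all that is in view belongs to the job. Leave any purple look-alike of the part that bears canister_center alone. What is shaped like the part that bears tile_center but pink is not meant.

How it is judged:
On the way, in this order (a step that is already met when the one before it is completed fails the run):
1. the canister stands upright and released on the cork mat (horizontal distance between canister_center and mat_top below 0.035 m and z of canister_center in the frame of mat_top below 0.05 m and angle between canister_center's own z axis and vertical below 0.15 rad and contact force between the fingers and canister below 0.1 N), for 0.2 s.
2. the holder is pulled out and its lock button has clicked up, the tile still in its stand (value of joint telescope above 0.09 m and value of joint lock_button above 0.006 m and distance between tile_center and stand below 0.08 m), for 0.2 s.
At the end, for the whole second after the job is handed in: Canister upright at rest on the mat (centres within 35 mm); holder out 90 mm or more, lock button up over 6 mm; tile at rest in the slot, down on its floor (centre 44 to 55 mm above it), within 20 mm of the middle along the slot, leaning under 0.2 rad (horizontal distance between canister_center and mat_top below 0.035 m and z of canister_center in the frame of mat_top below 0.05 m and angle between canister_center's own z axis and vertical below 0.15 rad and value of joint telescope above 0.09 m and value of joint lock_button above 0.006 m and z of tile_center in the frame of slot between 0.044 and 0.055 m and x of tile_center in the frame of slot between -0.012 and 0.012 m and y of tile_center in the frame of slot between -0.02 and 0.02 m and angle between tile_center's own z axis and vertical below 0.2 rad and linear speed of each of tile, canister below 0.02 m/s); the robot touches nothing.
It fails at once if the cup is moved more than 20 mm (distance of cup_center from where it was at the start of the episode above 0.02 m).
It fails at once if the sieve is moved more than 20 mm (distance of sieve_center from where it was at the start of the episode above 0.02 m).
It fails at once if the pick tool is moved more than 20 mm (distance of pick_center from where it was at the start of the episode above 0.02 m).
It fails at once if the canister is tipped over (angle between canister_center's own z axis and vertical above 0.6 rad).
It also fails if it takes over 67 s, if anything falls off the work surface, if the arm or the gripper's body presses on something with over 40 N, if the wrist force passes 120 N, or if a joint passes its speed limit or range.

## Working session

There is one attempt and no reset: what is moved stays moved. The work goes in short steps, Python scripts to look and compute and a tool call to move; the robot and the scene stay as the last step left them, time stands still between calls to the robot, and variables do not carry over. Pictures are saved under pics/ and viewed, and the job is handed in when it is done.

Besides the shell and the picture viewer there is one more tool, called after "Request:" as name([rows], argument=value, ...), one row to a line, values as JSON. step_arm: Moves the arm, as the interface text tells. Shifts and turns lie within -1 to 1; 1 stands for 10 cm of shift or 45 degrees of turn. Its arguments: {"type":"object","properties":{"steps":{"type":"array"},"force":{"type":"number"}},"required":["steps"]}

```bash
mkdir -p pics
cat > h.py <<'E'
import numpy as np, cv2, json
from bench import *
def snap(n,f):
    m=camera_model(n); im=capture(n)
    cv2.imwrite('pics/'+f+'.png',im[:,:,::-1]); np.save('pics/'+f+'.npy',im)
    json.dump({k:(np.array(v).tolist()) for k,v in m.items()},open('pics/'+f+'.json','w'))
    return m
def load(f): return json.load(open('pics/'+f+'.json'))
def ray(m,u,v):
    f=240/np.tan(np.radians(m['vertical_fov'])/2)
    x=(u-m['cx'])/f;y=(v-m['cy'])/f
    rd=np.hypot(x,y);r=rd
    for _ in range(30): r=rd/(1+m['k1']*r*r)
    s=r/rd if rd>0 else 1
    T=np.array(m['cam_to_world']); d=T[:3,:3]@np.array([x*s,-y*s,-1]); return T[:3,3],d
def at(m,u,v,z):
    o,d=ray(m,u,v); return (o+d*(z-o[2])/d[2])
def proj(m,p):
    T=np.array(m['cam_to_world']); c=T[:3,:3].T@(np.array(p)-T[:3,3]); x=c[0]/-c[2];y=-c[1]/-c[2]
    f=240/np.tan(np.radians(m['vertical_fov'])/2);k=1+m['k1']*(x*x+y*y)
    return m['cx']+f*x*k,m['cy']+f*y*k
E
python3 - <<'E'
from h import *
for n in ['scene','top','wrist']:
    m=snap(n,n+'0'); print(n,m['vertical_fov'],m['k1'],np.round(m['cam_to_world'],3).tolist())
print(get_state())
E
```

```text
scene 57.1667681457311 -0.027504484931324038 [[-0.129, -0.786, 0.605, 0.995], [0.992, -0.11, 0.068, 0.059], [0.013, 0.609, 0.793, 0.682], [0.0, 0.0, 0.0, 1.0]]
top 44.07476676215688 -0.03593349800010362 [[-0.017, 0.981, -0.192, 0.352], [-1.0, -0.019, -0.007, -0.002], [-0.011, 0.192, 0.981, 1.059], [0.0, 0.0, 0.0, 1.0]]
wrist 64.29387174091937 -0.03744508777887898 [[0.234, -0.921, -0.313, 0.066], [0.972, 0.222, 0.076, 0.628], [-0.0, -0.322, 0.947, 0.374], [0.0, 0.0, 0.0, 1.0]]
{'t': 0.15, 'q': array([ 1.22939556e+00,  4.91463417e-01,  1.55931820e+00, -1.05592842e-05,
        1.09169996e+00, -1.05577917e-01]), 'joint_velocities': array([ 0.00082199, -0.00141075, -0.00146388, -0.00146925,  0.00079417,
        0.00132944]), 'joint_torque': array([ 1.30742421e-03, -6.18705153e+01, -2.61690706e+01, -7.50604408e-05,
        3.22909917e-03, -6.26312911e-06]), 'eef_pos': array([0.14593262, 0.60753683, 0.21253268]), 'ee_rot': array([-9.39399163e-05,  1.17635963e-01,  9.93056686e-01, -4.34445857e-04]), 'force': array([0.21631944, 0.10119156, 0.07367609]), 'wrist_torque': array([ 0.0422009 , -0.01571096, -0.05049714]), 'gripper_width': 0.9995827274100296}
```

View pics/scene0.png

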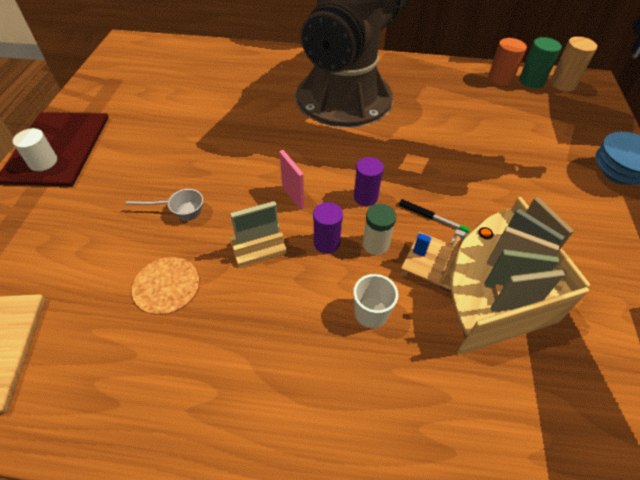

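View pics/top0.png

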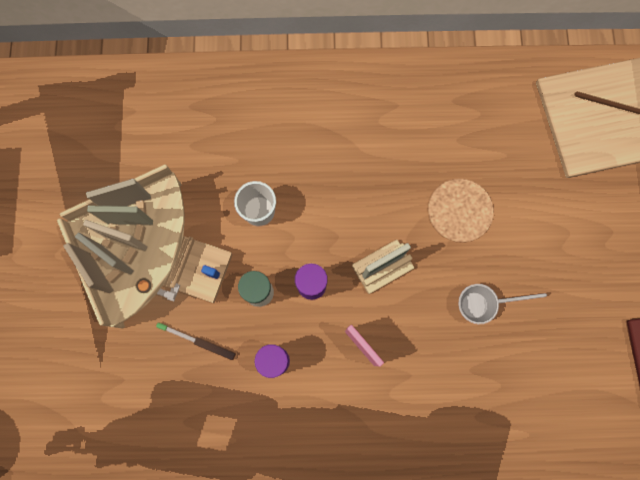

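View pics/wrist0.png

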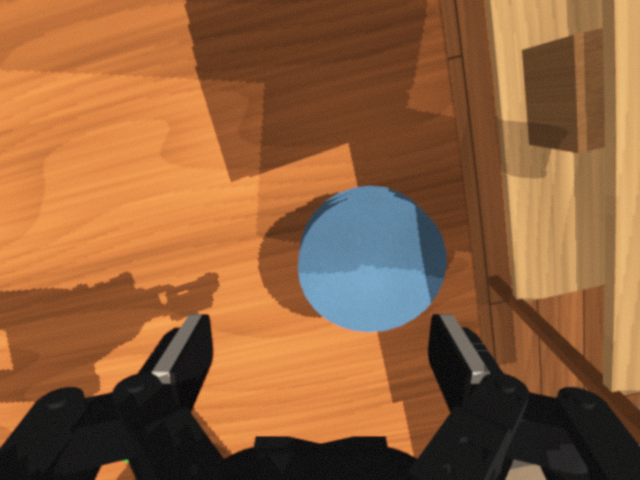

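The top view shows the shelf on the left, the handle at (210,271), the green-lidded canister at (255,287) and purple look-alikes at (311,281) and (271,361). The stand with the tile is at (385,265), the mat at (461,210), the cup at (255,203), the pick at (195,341) and the sieve at (480,303). I'll zoom in for exact pixels.

Run:
```python
import cv2
a=cv2.imread('pics/top0.png')
cv2.imwrite('pics/c1.png',cv2.resize(a[170:370,50:300],None,fx=3.2,fy=3,interpolation=cv2.INTER_CUBIC)[:600])
cv2.imwrite('pics/c2.png',cv2.resize(a[170:320,330:530],None,fx=4,fy=4,interpolation=cv2.INTER_CUBIC))
b=cv2.imread('pics/scene0.png')
cv2.imwrite('pics/c3.png',cv2.resize(b[140:340,360:620],None,fx=3,fy=3,interpolation=cv2.INTER_CUBIC))
cv2.imwrite('pics/c4.png',cv2.resize(b[180:320,120:320],None,fx=4,fy=4,interpolation=cv2.INTER_CUBIC))
```

```text
(no output)
```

View pics/c1.png

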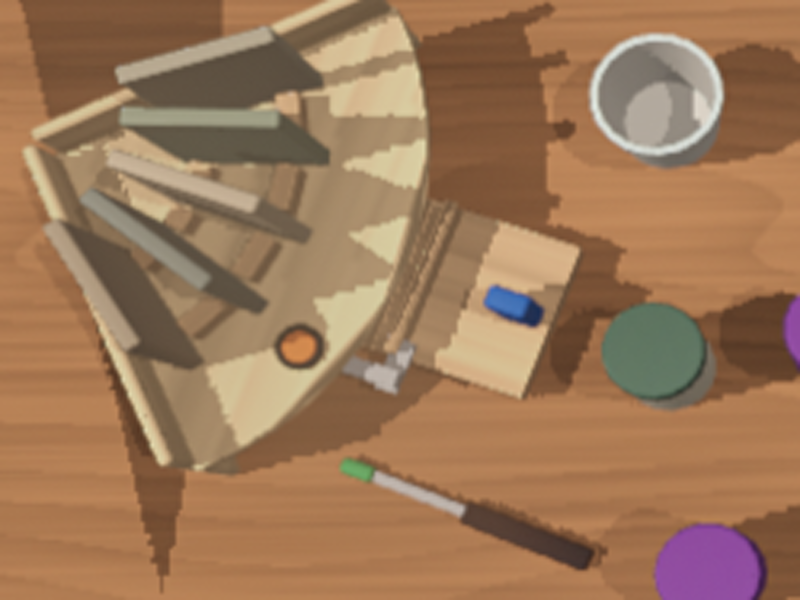

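View pics/c2.png

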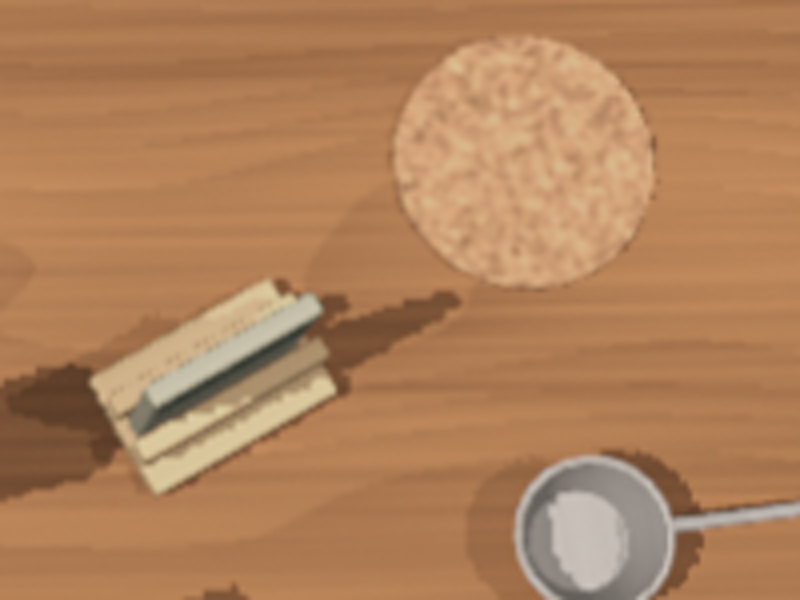

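View pics/c3.png

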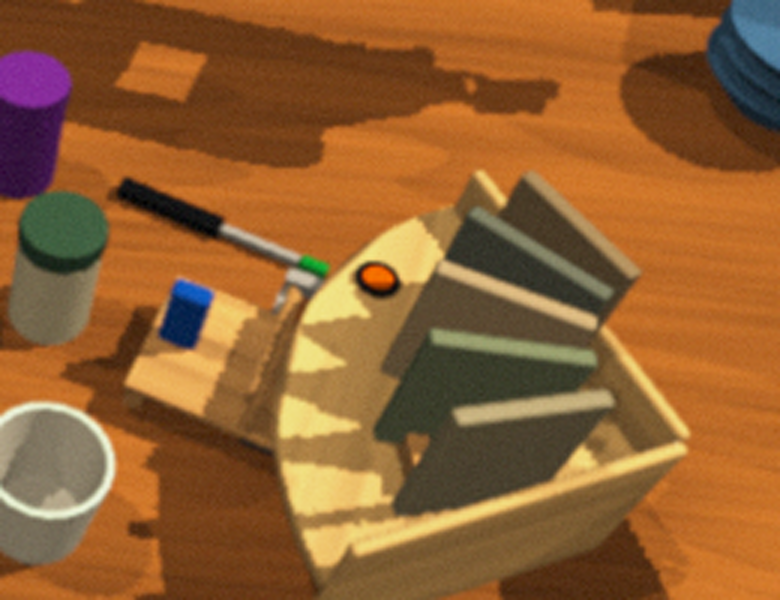

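View pics/c4.png

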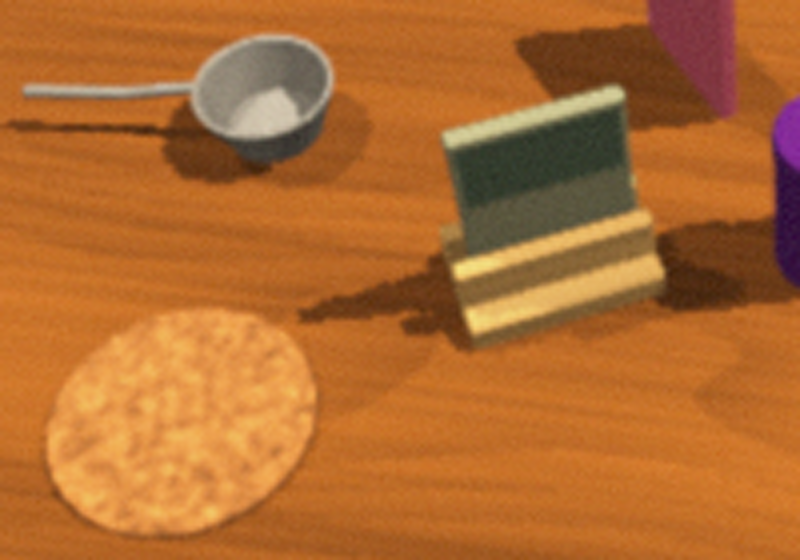

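Run:
```python
from h import *
t=load('top0');s=load('scene0')
c1=lambda u,v:(50+(u+.5)/3.2-.5,170+(v+.5)/3-.5)
c2=lambda u,v:(330+(u+.5)/4-.5,170+(v+.5)/4-.5)
c3=lambda u,v:(360+(u+.5)/3-.5,140+(v+.5)/3-.5)
c4=lambda u,v:(120+(u+.5)/4-.5,180+(v+.5)/4-.5)
def P(n,m,pts,z):
    q=np.array([at(m,*p,z)[:2] for p in pts]); print(n,np.round(q,4).tolist(),'mean',np.round(q.mean(0),4)); return q
# colour lids
def blob(f,cond,box):
    im=np.load(f'pics/{f}.npy').astype(int); x0,y0,x1,y1=box
    sub=im[y0:y1,x0:x1]; h=cv2.cvtColor(sub.astype(np.uint8),cv2.COLOR_RGB2HSV).astype(int)
    mk=cond(h); ys,xs=np.nonzero(mk); return (xs.mean()+x0,ys.mean()+y0,len(xs))
g=lambda h:(h[...,0]>60)&(h[...,0]<95)&(h[...,1]>80)
b=lambda h:(h[...,0]>100)&(h[...,0]<125)&(h[...,1]>150)
u=blob('top0',g,(230,260,280,310));print('lid top',u);P('lid',t,[u[:2]],.09)
P('mat',t,[c2(*p) for p in[(393,162),(656,162),(524,36),(524,288)]],.004)
P('mat s',s,[c4(*p) for p in[(47,430),(317,400),(190,309),(165,535)]],.004)
u=blob('top0',b,(195,260,225,285));print(u);P('handle',t,[u[:2]],.065)
u=blob('scene0',b,(405,225,440,260));print(u);P('handle s',s,[u[:2]],.057)
P('handletop',t,[c1(*p) for p in[(492,286),(541,301),(530,318),(485,303)]],.077)
P('handletop s',s,[c3(*p) for p in[(181,281),(213,291),(204,309),(171,299)]],.077)
q=P('tile',t,[c2(*p) for p in[(313,293),(324,311),(157,404),(145,390)]],.115)
q=P('tile s',s,[c4(*p) for p in[(443,138),(620,86),(626,97),(449,150)]],.115)
for p in ((250,170),): pass
q=P('stand top corners',t,[c2(*p) for p in[(90,380),(270,279),(337,387),(157,494)]],.04)
P('plate',t,[c1(*p) for p in[(580,247),(524,398)]],.03)
P('button',t,[c1(299,345)],.078);P('button s',s,[c3(379,279)],.078)
P('cup rim',t,[c1(657,95)],.07)
P('pick',t,[c1(345,465),c1(590,560)],.006)
P('purple1',t,[(311,281)],.09);P('purple2',t,[(271,361)],.09)
P('sieve',t,[c2(595,535)],.035)
P('pink',t,[(349,327),(381,364)],.1)
```

```text
lid top (np.float64(nan), np.float64(nan), 0)
lid [[nan, nan]] mean [nan nan]
mat [[0.6195, -0.2059], [0.6172, -0.3267], [0.6786, -0.27], [0.5595, -0.2622]] mean [ 0.6187 -0.2662]
mat s [[0.6334, -0.319], [0.6013, -0.2041], [0.561, -0.2779], [0.6764, -0.2487]] mean [ 0.618  -0.2624]
(np.float64(209.75), np.float64(271.25961538461536), 104)
handle [[0.5045, 0.1816]] mean [0.5045 0.1816]
(np.float64(421.42922374429224), np.float64(244.02739726027397), 219)
handle s [[0.5056, 0.1855]] mean [0.5056 0.1855]
handletop [[0.5135, 0.1903], [0.5045, 0.1643], [0.495, 0.17], [0.5039, 0.1938]] mean [0.5042 0.1796]
handletop s [[0.4979, 0.1792], [0.5028, 0.1978], [0.5168, 0.1923], [0.5121, 0.1734]] mean [0.5074 0.1857]
tile [[0.5372, -0.149], [0.5297, -0.1531], [0.493, -0.0841], [0.4988, -0.0795]] mean [ 0.5147 -0.1164]
tile s [[0.5322, -0.1467], [0.4927, -0.0783], [0.4986, -0.0746], [0.5384, -0.1425]] mean [ 0.5155 -0.1105]
stand top corners [[0.5153, -0.0619], [0.5586, -0.1421], [0.5101, -0.1691], [0.465, -0.0893]] mean [ 0.5123 -0.1156]
plate [[0.5436, 0.1511], [0.455, 0.1809]] mean [0.4993 0.166 ]
button [[0.4818, 0.2911]] mean [0.4818 0.2911]
button s [[0.4809, 0.2952]] mean [0.4809 0.2952]
cup rim [[0.6244, 0.1043]] mean [0.6244 0.1043]
pick [[0.4194, 0.2843], [0.362, 0.1476]] mean [0.3907 0.216 ]
purple1 [[0.4813, 0.0095]] mean [0.4813 0.0095]
purple2 [[0.3529, 0.076]] mean [0.3529 0.076 ]
sieve [[0.4441, -0.2783]] mean [ 0.4441 -0.2783]
pink [[0.4044, -0.0503], [0.3451, -0.0995]] mean [ 0.3747 -0.0749]<stdin>:13: RuntimeWarning: Mean of empty slice.
  ret = ret.dtype.type(ret / rcount)
```

```bash
cat >> h.py <<'E'
def yaw(q):
    w,x,y,z=q; return np.degrees(np.arctan2(1-2*x*x-2*z*z,2*(x*y-w*z)))  # world angle of tool y
def plan(target,psi=None,start=None):
    """print calls to go from present pose to target/yaw (deg), tool down"""
    if start is None:
        st=get_state(); p=st['eef_pos'].copy(); a=yaw(st['ee_rot'])
    else: p,a=np.array(start[0],float),start[1]
    if psi is None: psi=a
    target=np.array(target,float); print('from',np.round(p,4),round(a,1))
    dt=(psi-a+180)%360-180; N=max(1,int(np.ceil(max(abs(dt)/45-1e-6,np.linalg.norm(target-p)/.1-1e-6))))
    d=(target-p)/N; 
    for i in range(N):
        r=np.radians(a); ty=np.array([np.cos(r),np.sin(r),0]); tx=np.array([-np.sin(r),np.cos(r),0])
        print('call',np.round([d@tx*10,d@ty*10,-d[2]*10,-dt/N/45],3).tolist(),'rows',int(max(np.ceil(np.linalg.norm(d)/.0417),np.ceil(abs(dt/N)/7.16)))); a+=dt/N
E
python3 - <<'E'
from h import *
print(get_state()['t'])
t=load('top0');s=load('scene0')
print(at(t,254.3,286.8,.09), at(s,*(360+63/3,140+218/3),.09))
plan([.47,.06,.22],0)
E
```

```text
0.15
[0.47339085 0.10303321 0.09      ] [0.47107362 0.10792469 0.09      ]
from [0.1459 0.6075 0.2125] 76.5
call [-0.633, -0.652, -0.011, 0.243] rows 3
call [-0.745, -0.521, -0.011, 0.243] rows 3
call [-0.83, -0.37, -0.011, 0.243] rows 3
call [-0.885, -0.206, -0.011, 0.243] rows 3
call [-0.908, -0.034, -0.011, 0.243] rows 3
call [-0.898, 0.139, -0.011, 0.243] rows 3
call [-0.856, 0.306, -0.011, 0.243] rows 3
```

Request:
step_arm([
  [0,-0.32,-0.33,-0.05,0.12],
  [0,-0.63,-0.65,-0.1,0.243],
  [0,-0.63,-0.65,-0.1,0.243],
])

```text
t: 0.4
eef_pos: [0.1935, 0.5262, 0.2233]
ee_rot: [0.0, 0.215, 0.977, -0.001]
force: [0.6, 0.2, -0.8]
gripper_width: 1.005
```

Request:
step_arm([
  [0,-0.37,-0.26,-0.05,0.12],
  [0,-0.745,-0.52,-0.1,0.243],
  [0,-0.745,-0.52,-0.1,0.243],
])

```text
t: 0.65
eef_pos: [0.2399, 0.4481, 0.2335]
ee_rot: [0.0, 0.307, 0.952, -0.0]
force: [0.6, -0.2, 0.8]
gripper_width: 1.0
```

Request:
step_arm([
  [0,-0.41,-0.18,0,0.12],
  [0,-0.83,-0.37,0,0.243],
  [0,-0.83,-0.37,0,0.243],
])

```text
t: 0.9
eef_pos: [0.2861, 0.37, 0.233]
ee_rot: [0.0, 0.396, 0.918, -0.0]
force: [0.3, 0.8, 0.4]
gripper_width: 0.999
```

Request:
step_arm([
  [0,-0.44,-0.1,0,0.12],
  [0,-0.885,-0.206,0,0.243],
  [0,-0.885,-0.206,0,0.243],
])

```text
t: 1.15
eef_pos: [0.3326, 0.2921, 0.233]
ee_rot: [0.0, 0.482, 0.876, -0.0]
force: [0.6, 0.7, -1.3]
gripper_width: 1.0
```

Request:
step_arm([
  [0,-0.45,-0.02,0,0.12],
  [0,-0.908,-0.034,0,0.243],
  [0,-0.908,-0.034,0,0.243],
])

```text
t: 1.4
eef_pos: [0.3792, 0.2141, 0.233]
ee_rot: [0.0, 0.563, 0.826, 0.0]
force: [-0.8, 0.6, 0.1]
gripper_width: 0.995
```

Run:
```python
from h import *
plan([.47,.06,.22],0)
```

```text
from [0.3792 0.2141 0.233 ] 21.4
call [-0.883, 0.141, 0.065, 0.238] rows 3
call [-0.841, 0.303, 0.065, 0.238] rows 3
```

Request:
step_arm([
  [0,-0.44,0.07,0,0.12],
  [0,-0.883,0.141,0,0.238],
  [0,-0.883,0.141,0,0.238],
])

```text
t: 1.65
eef_pos: [0.4256, 0.1372, 0.233]
ee_rot: [0.001, 0.638, 0.77, 0.0]
force: [-0.9, 0.3, -0.5]
gripper_width: 0.998
```

Request:
step_arm([
  [0,-0.42,0.15,0,0.12],
  [0,-0.841,0.303,0,0.238],
  [0,-0.841,0.303,0,0.238],
  [0,-0.841,0.303,0,0.238],
])

```text
t: 1.98
eef_pos: [0.47, 0.0625, 0.2326]
ee_rot: [-0.0, 0.705, 0.709, -0.0]
force: [-0.9, 0.6, 0.6]
gripper_width: 0.997
```

Run:
```python
from h import *
snap('wrist','w1'); plan([.4725,.105,.053],0); print(np.round(load('w1')['cam_to_world'],3))
```

```text
from [0.469  0.0637 0.2326] 0.4
call [0.206, 0.019, 0.898, 0.005] rows 3
call [0.207, 0.018, 0.898, 0.005] rows 3
[[ 1.    -0.005 -0.001  0.47 ]
 [ 0.005  0.947  0.321  0.147]
 [-0.001 -0.321  0.947  0.395]
 [ 0.     0.     0.     1.   ]]
```

View pics/w1.png

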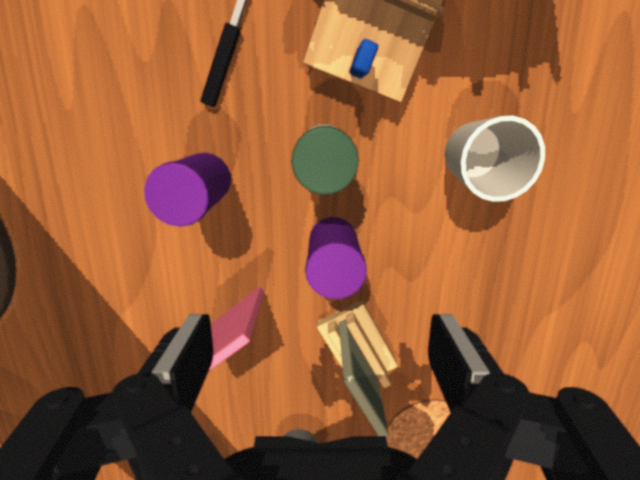

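The wrist view shows the green lid at (325,159), the handle top at about (368,48), the purple look-alike at (336,275) and the cup at (503,158).

Run:
```python
from h import *
m=load('w1')
print('lid',at(m,325,159,.09),'edges',at(m,292,159,.09),at(m,358.5,159,.09))
im=cv2.imread('pics/w1.png'); cv2.imwrite('pics/w1c.png',cv2.resize(im[0:120,290:450],None,fx=5,fy=5,interpolation=cv2.INTER_CUBIC))
```

```text
lid [0.47361563 0.1104911  0.09      ] edges [0.44763161 0.11036202 0.09      ] [0.49999716 0.11065827 0.09      ]
```

View pics/w1c.png

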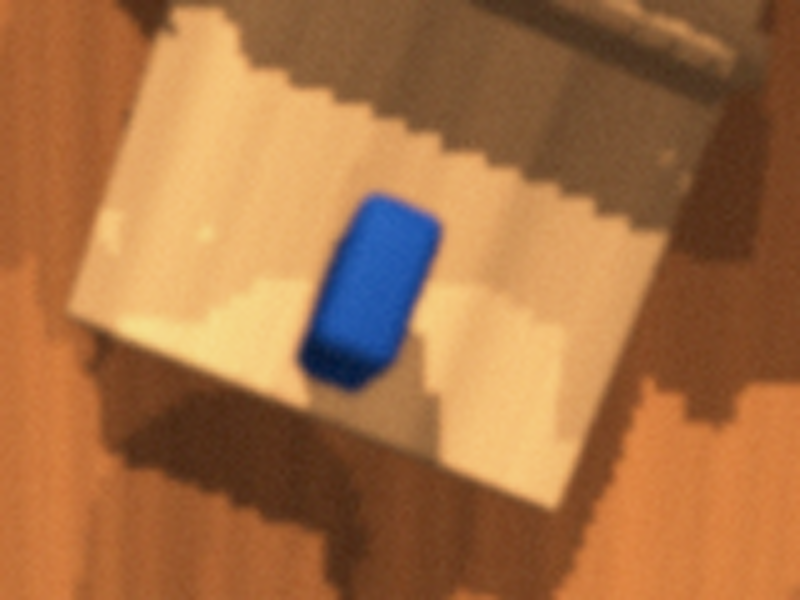

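Request:
step_arm([
  [0,0.22,0.02,0.3,0.008],
  [0,0.45,0.04,0.6,0.008],
  [0,0.45,0.04,0.9,0.008],
  [0,0.45,0.04,0.9,0.008],
])

```text
t: 2.37
eef_pos: [0.4695, 0.1108, 0.1391]
ee_rot: [-0.002, 0.705, 0.709, -0.003]
force: [0.7, -0.4, -1.0]
gripper_width: 1.0
```

Request:
step_arm([
  [0,0,0,0.3,0],
  [0,0,0,0.6,0],
  [0,0,0,0.85,0],
  [0,0,0,0.89,0],
  [0,0,0,0.89,0],
])

```text
t: 2.78
eef_pos: [0.4723, 0.1092, 0.0542]
ee_rot: [-0.001, 0.706, 0.708, -0.001]
force: [-0.7, -0.2, 0.3]
gripper_width: 1.0
```

Run:
```python
from h import *
snap('top','t2'); s=get_state(); print(s['eef_pos'],yaw(s['ee_rot']),s['force'])
im=cv2.imread('pics/t2.png'); cv2.imwrite('pics/t2c.png',cv2.resize(im[200:360,150:350],None,fx=4,fy=3.75,interpolation=cv2.INTER_CUBIC))
```

```text
[0.47288333 0.10911361 0.05515202] 0.10628968949145554 [0.81102891 0.44082746 0.90380467]
```

View pics/t2c.png

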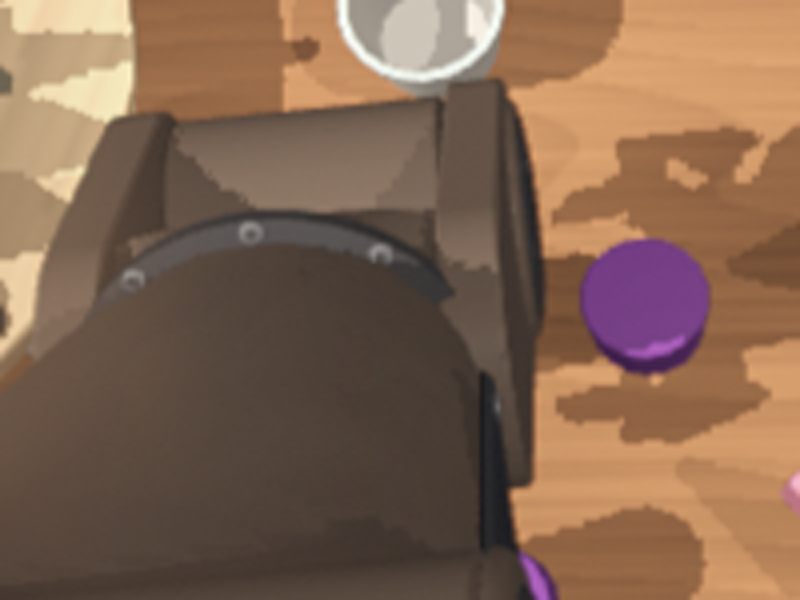

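The arm hides the canister, but the purple look-alike and the cup look clear. I'll close on the canister and lift it.

Request:
step_arm([
  [1,0,0,0.89,0],
  [1,0,0,0,0],
  [1,0,0,0,0],
  [1,0,0,0,0],
  [1,0,0,0,0],
  [1,0,0,0,0],
], force=35)

```text
t: 3.33
eef_pos: [0.4738, 0.1088, 0.0581]
ee_rot: [0.003, 0.707, 0.707, 0.003]
force: [-0.7, -0.1, -2.6]
gripper_width: 0.611
```

I made a slip: the first row of that call still carried a 0.89 downward shift, so the arm dipped for one row before coming back. The opening is 0.611, or 52 mm, which matches the canister. I'll check for any disturbance.

Run:
```python
from h import *
snap('scene','s3'); s=get_state(); print(s['t'],s['eef_pos'],s['ee_rot'],yaw(s['ee_rot']),s['force'],s['q'])
im=cv2.imread('pics/s3.png'); cv2.imwrite('pics/s3c.png',cv2.resize(im[140:340,280:540],None,fx=3,fy=3,interpolation=cv2.INTER_CUBIC))
```

```text
3.3833 [0.4736517  0.10875484 0.05785064] [0.00249302 0.70683844 0.70736401 0.00305912] 0.0424073550898115 [ 0.29424341 -0.17197503 -1.81925417] [8.96196663e-02 5.31774847e-01 2.04987166e+00 1.86034084e-04
 5.52054104e-01 8.87183729e-02]
```

View pics/s3c.png

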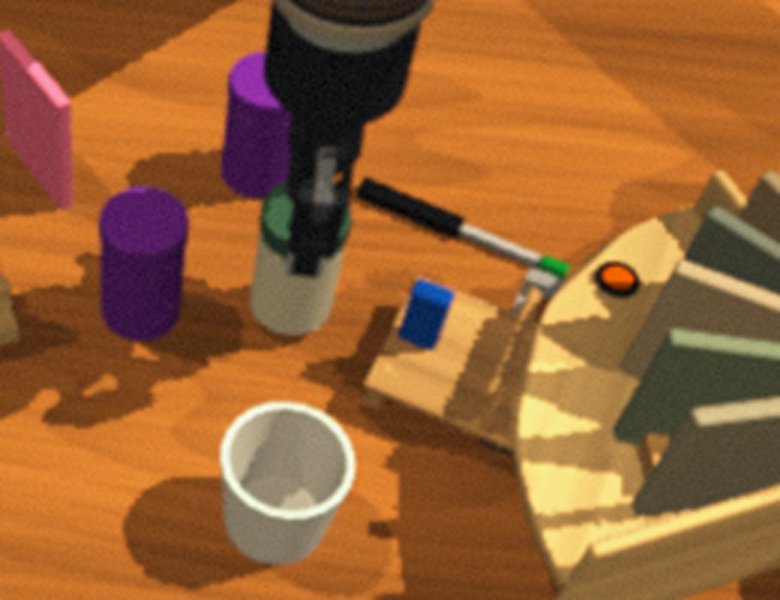

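Nothing moved, and the canister is upright in the grip. Next I lift it and carry it to the mat.

Request:
step_arm([
  [1,0,0,-0.2,0],
  [1,0,0,-0.5,0],
  [1,0,0,-0.8,0],
  [1,0,0,-1,0],
  [1,0,0,-1,0],
])

```text
t: 3.8
eef_pos: [0.4742, 0.1088, 0.1603]
ee_rot: [0.004, 0.707, 0.707, 0.005]
force: [0.2, 0.6, -1.9]
gripper_width: 0.618
```

Request:
step_arm([
  [1,-0.3,0.12,-0.15,0],
  [1,-0.6,0.23,-0.3,0],
  [1,-0.93,0.36,-0.4,0],
  [1,-0.93,0.36,-0.4,0],
])

```text
t: 4.13
eef_pos: [0.5111, 0.0114, 0.1972]
ee_rot: [0.003, 0.708, 0.706, 0.002]
force: [-0.3, 0.1, -3.4]
gripper_width: 0.612
```

Request:
step_arm([
  [1,-0.3,0.12,0,0],
  [1,-0.6,0.23,0,0],
  [1,-0.93,0.36,0,0],
  [1,-0.93,0.36,0,0],
])

```text
t: 4.47
eef_pos: [0.5463, -0.0817, 0.195]
ee_rot: [0.002, 0.708, 0.706, 0.001]
force: [-1.4, 0.1, -1.9]
gripper_width: 0.611
```

Request:
step_arm([
  [1,-0.3,0.12,0,0],
  [1,-0.6,0.23,0,0],
  [1,-0.93,0.36,0,0],
  [1,-0.93,0.36,0,0],
])

```text
t: 4.8
eef_pos: [0.5821, -0.1749, 0.1948]
ee_rot: [0.002, 0.708, 0.706, 0.0]
force: [-0.8, 1.1, -3.1]
gripper_width: 0.619
```

Request:
step_arm([
  [1,-0.3,0.12,0,0],
  [1,-0.6,0.23,0,0],
  [1,-0.9,0.36,0,0],
  [1,-0.93,0.36,0,0],
  [1,-0.93,0.36,0,0],
])

```text
t: 5.22
eef_pos: [0.6165, -0.2646, 0.1942]
ee_rot: [0.001, 0.708, 0.707, 0.0]
force: [-1.2, 0.8, -2.5]
gripper_width: 0.617
```

Run:
```python
from h import *
snap('scene','s4'); snap('wrist','w4'); s=get_state(); print(s['t'],yaw(s['ee_rot']),s['force'],s['gripper_width'])
plan([.618,-.264,.065],0)
```

```text
5.3167 0.024913002438396687 [-0.34971448  0.45921301 -1.6058932 ] 0.6116569386869171
from [ 0.6163 -0.2625  0.1944] 0.0
call [-0.007, 0.009, 0.647, 0.0] rows 2
call [-0.007, 0.009, 0.647, 0.0] rows 2
```

View pics/s4.png

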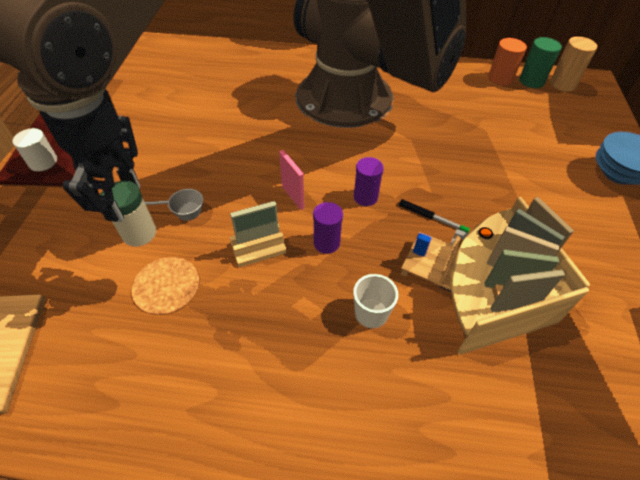

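View pics/w4.png

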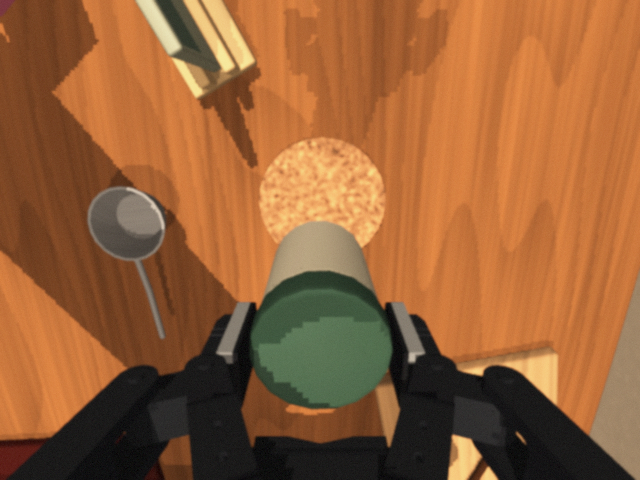

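Run:
```python
from h import *
m=load('w4')
print(at(m,260,200,.004),at(m,386,200,.004),at(m,323,136.5,.004))
```

```text
[ 0.55981797 -0.25909125  0.004     ] [ 0.67853243 -0.25922882  0.004     ] [ 0.61909835 -0.20117397  0.004     ]
```

Request:
step_arm([
  [1,0.01,0.02,0.3,0],
  [1,0.01,0.02,0.6,0],
  [1,0.01,0.02,0.9,0],
  [1,0.01,0.02,0.9,0],
])

```text
t: 5.65
eef_pos: [0.6163, -0.2596, 0.0992]
ee_rot: [-0.004, 0.706, 0.708, -0.001]
force: [0.4, 0.2, -2.8]
gripper_width: 0.616
```

Request:
step_arm([
  [1,0,0,0.15,0],
  [1,0,0,0.25,0],
  [1,0,0,0.34,0],
  [1,0,0,0.36,0],
  [1,0,0,0.38,0],
  [1,0,0,0.4,0],
  [1,0,0,0.4,0],
])

```text
t: 6.23
eef_pos: [0.619, -0.2624, 0.0643]
ee_rot: [0.0, 0.707, 0.707, 0.0]
force: [0.5, -0.7, -1.8]
gripper_width: 0.615
```

Request:
step_arm([
  [1,0,0,0.01,0],
  [1,0,0,0.02,0],
  [1,0,0,0.02,0],
])

```text
t: 6.48
eef_pos: [0.6189, -0.2624, 0.0621]
ee_rot: [0.0, 0.707, 0.707, 0.0]
force: [0.0, -0.2, -1.8]
gripper_width: 0.611
```

Run:
```python
from h import *
snap('scene','s5'); s=get_state(); print(s['eef_pos'],s['force'])
im=cv2.imread('pics/s5.png'); cv2.imwrite('pics/s5c.png',cv2.resize(im[170:320,80:280],None,fx=4,fy=4,interpolation=cv2.INTER_CUBIC))
```

```text
[ 0.61888258 -0.26235409  0.06206594] [ 3.13128141e-01  1.53164667e-03 -1.95878663e+00]
```

View pics/s5c.png

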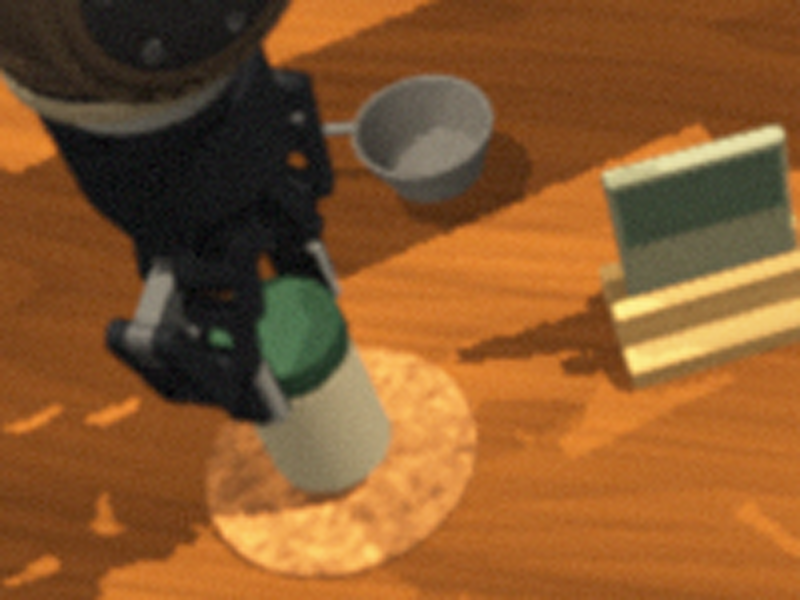

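Request:
step_arm([
  [1,0,0,0.01,0],
  [1,0,0,0.02,0],
  [1,0,0,0.02,0],
])

```text
t: 6.78
eef_pos: [0.6188, -0.2623, 0.0597]
ee_rot: [-0.0, 0.707, 0.707, -0.0]
force: [-0.3, -0.6, -2.1]
gripper_width: 0.614
```

Request:
step_arm([
  [1,0,0,0.01,0],
  [1,0,0,0.02,0],
  [1,0,0,0.02,0],
])

```text
t: 7.03
eef_pos: [0.6188, -0.2623, 0.0577]
ee_rot: [-0.0, 0.707, 0.707, -0.0]
force: [-0.2, -0.3, -1.8]
gripper_width: 0.614
```

Request:
step_arm([
  [1,0,0,0.015,0],
  [1,0,0,0.03,0],
  [1,0,0,0.03,0],
])

```text
t: 7.28
eef_pos: [0.6187, -0.2623, 0.0546]
ee_rot: [-0.0, 0.707, 0.707, -0.0]
force: [-1.3, 1.2, -2.0]
gripper_width: 0.611
```

Request:
step_arm([
  [1,0,0,0.015,0],
  [1,0,0,0.03,0],
  [1,0,0,0.03,0],
])

```text
t: 7.53
eef_pos: [0.6187, -0.2622, 0.0516]
ee_rot: [-0.0, 0.707, 0.707, -0.0]
force: [0.3, 0.1, -1.3]
gripper_width: 0.617
```

Run:
```python
from h import *
snap('scene','s6'); s=get_state(); print(s['eef_pos'],s['force'])
im=cv2.imread('pics/s6.png'); cv2.imwrite('pics/s6c.png',cv2.resize(im[190:310,110:230],None,fx=5,fy=5,interpolation=cv2.INTER_CUBIC))
m=load('s6'); 
for z in (.094,): print(proj(m,[.619,-.262,z]))
print(proj(m,[.619,-.262,.004]),proj(m,[.619+.024,-.262+.01,.004]))
```

```text
[ 0.61877657 -0.26226848  0.05173246] [ 0.32348807 -0.07514054 -2.1864451 ]
(np.float64(150.03206176838484), np.float64(255.05559929396236))
(np.float64(164.75309711741755), np.float64(284.0920956122803)) (np.float64(165.5860087771332), np.float64(296.3292668442002))
```

View pics/s6c.png

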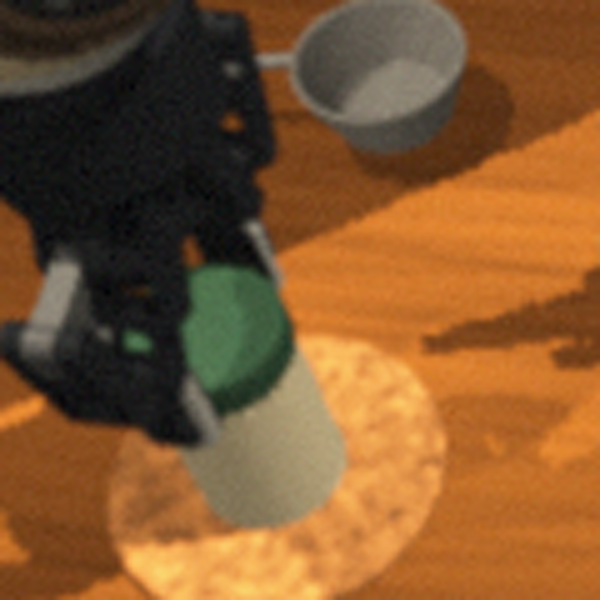

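Request:
step_arm([
  [1,0,0,0.01,0],
  [1,0,0,0.02,0],
  [1,0,0,0.02,0],
])

```text
t: 7.83
eef_pos: [0.619, -0.2626, 0.0512]
ee_rot: [0.0, 0.707, 0.707, 0.0]
force: [-3.0, -0.2, 8.3]
gripper_width: 0.615
```

Request:
step_arm([
  [1,0,0,0.01,0],
  [1,0,0,0.02,0],
  [1,0,0,0.02,0],
])

```text
t: 8.08
eef_pos: [0.6191, -0.2628, 0.0511]
ee_rot: [0.001, 0.707, 0.707, 0.0]
force: [-9.0, 2.8, 24.2]
gripper_width: 0.616
```

Contact is at TCP z 0.0512. I'll back off 3 mm, release and rise.

Request:
step_arm([
  [1,0,0,-0.03,0],
  [1,0,0,-0.03,0],
  [0.3,0,0,-0.03,0],
  [0,0,0,-0.03,0],
  [0,0,0,-0.03,0],
  [0,0,0,-0.03,0],
  [0,0,0,-0.03,0],
])

```text
t: 8.67
eef_pos: [0.6189, -0.2623, 0.0507]
ee_rot: [-0.0, 0.707, 0.707, 0.0]
force: [-0.0, -0.4, -0.6]
gripper_width: 1.001
```

Request:
step_arm([
  [0,0,0,-0.2,0],
  [0,0,0,-0.5,0],
  [0,0,0,-0.9,0],
  [0,0,0,-1,0],
  [0,0,0,-1,0],
])

```text
t: 9.08
eef_pos: [0.6202, -0.263, 0.1548]
ee_rot: [0.003, 0.707, 0.707, 0.001]
force: [0.5, -0.2, -0.4]
gripper_width: 0.996
```

Request:
step_arm([
  [0,0.3,-0.11,-0.2,0.1],
  [0,0.6,-0.22,-0.4,0.2],
  [0,0.93,-0.35,-0.5,0.2],
  [0,0.93,-0.35,-0.5,0.2],
])

```text
t: 9.42
eef_pos: [0.5823, -0.165, 0.2023]
ee_rot: [-0.0, 0.76, 0.65, 0.0]
force: [0.6, 0.0, 0.2]
gripper_width: 1.002
```

Run:
```python
from h import *
snap('scene','s7'); snap('wrist','w7'); s=get_state(); print(s['t'],s['eef_pos'],yaw(s['ee_rot']),s['force'])
plan([.47,.05,.2],-18.5)
```

```text
9.5167 [ 0.58359103 -0.16836298  0.20075788] -8.858522469608944 [-0.25210564 -0.38810372 -0.92297481]
from [ 0.5836 -0.1684  0.2008] -8.9
call [0.661, -0.486, 0.003, 0.071] rows 2
call [0.633, -0.522, 0.003, 0.071] rows 2
call [0.602, -0.557, 0.003, 0.071] rows 2
```

View pics/s7.png

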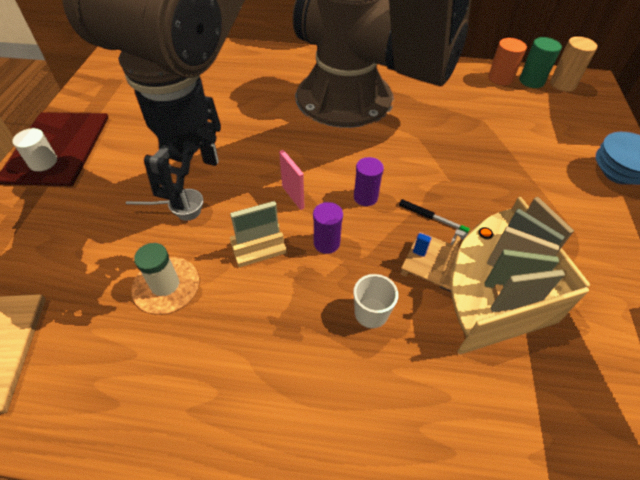

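View pics/w7.png

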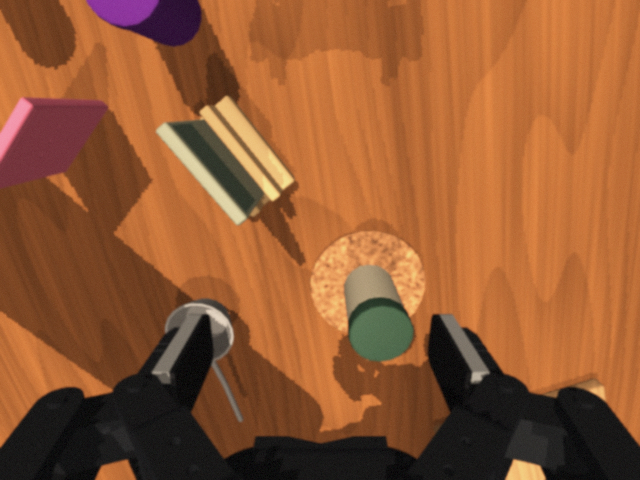

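The canister stands upright on the mat. Now I move towards the handle.

Request:
step_arm([
  [0,0.3,-0.22,0,0.04],
  [0,0.661,-0.486,0,0.071],
  [0,0.661,-0.486,0,0.071],
])

```text
t: 9.77
eef_pos: [0.5433, -0.0933, 0.1995]
ee_rot: [-0.002, 0.778, 0.628, -0.001]
force: [1.1, -0.6, -0.0]
gripper_width: 0.997
```

Request:
step_arm([
  [0,0.3,-0.25,0,0.04],
  [0,0.633,-0.522,0,0.071],
  [0,0.633,-0.522,0,0.071],
])

```text
t: 10.02
eef_pos: [0.5055, -0.0203, 0.1998]
ee_rot: [-0.002, 0.795, 0.606, -0.001]
force: [0.8, 0.8, -0.3]
gripper_width: 1.0
```

Request:
step_arm([
  [0,0.4,-0.38,0,0.04],
  [0,0.8,-0.557,0,0.071],
  [0,0.9,-0.557,0,0.071],
  [0,0.9,-0.557,0,0.071],
  [0,0.9,-0.557,0,0.071],
])

```text
t: 10.43
eef_pos: [0.4787, 0.0783, 0.2002]
ee_rot: [-0.0, 0.811, 0.585, -0.0]
force: [0.6, -0.3, -0.5]
gripper_width: 1.002
```

Run:
```python
from h import *
s=get_state();snap('wrist','w8');  print(s['t'],s['eef_pos'],yaw(s['ee_rot']),s['force'])
```

```text
10.4333 [0.47874529 0.07831101 0.20016856] -18.429789224407127 [ 0.62058621 -0.31318315 -0.53487433]
```

View pics/w8.png

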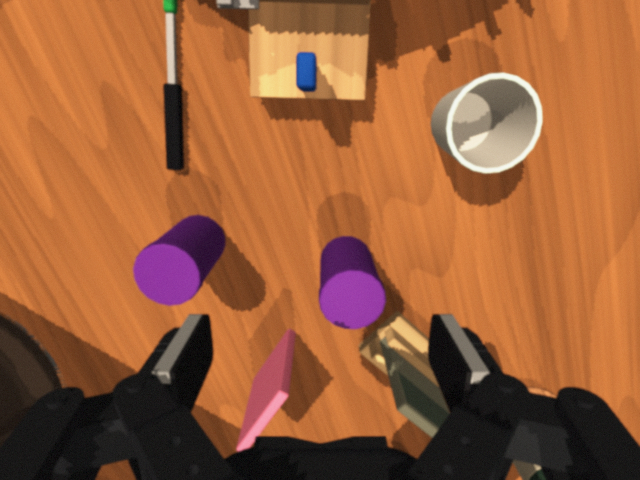

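Run:
```python
from h import *
im=cv2.imread('pics/w8.png'); cv2.imwrite('pics/w8c.png',cv2.resize(im[0:120,230:390],None,fx=5,fy=5,interpolation=cv2.INTER_CUBIC))
```

View pics/w8c.png

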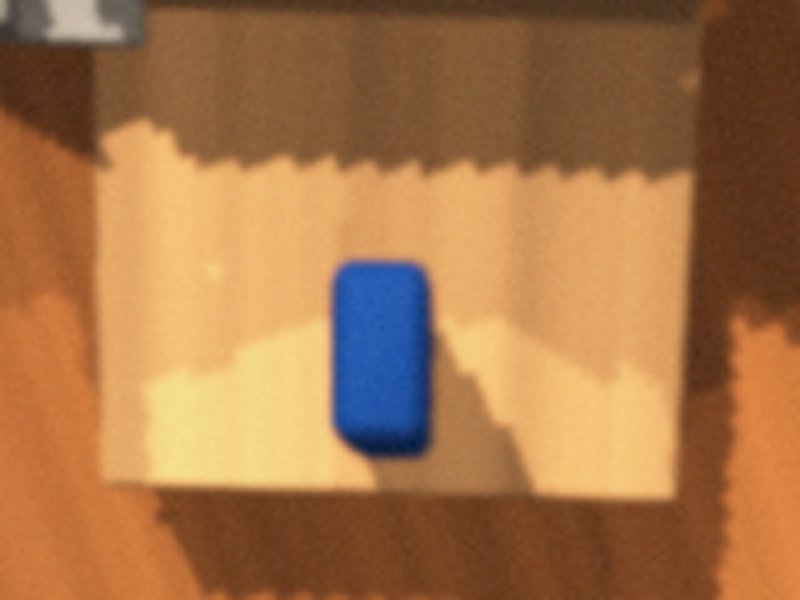

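Run:
```python
from h import *
m=load('w8'); c=lambda u,v:(230+(u+.5)/5-.5,(v+.5)/5-.5)
A=lambda u,v,z:at(m,*c(u,v),z)
print('h',A(380,346,.077),'l/r',np.linalg.norm(A(333,346,.077)-A(428,346,.077)),'t/b',np.linalg.norm(A(380,262,.077)-A(380,430,.077)))
a,b=A(105,483,.03),A(676,498,.03); d=b-a; print(a,b,np.linalg.norm(d),np.degrees(np.arctan2(d[1],d[0])))
a,b=A(333,400,.077),A(333,275,.077); d=b-a;print(np.degrees(np.arctan2(d[1],d[0]))-90)
plan([.507,.186,.057],-19.5,([.4787,.0783,.2002],-18.4))
```

```text
h [0.50419571 0.18760159 0.077     ] l/r 0.013093434202999845 t/b 0.021538504012016912
[0.45445271 0.18715679 0.03      ] [0.54249132 0.15521078 0.03      ] 0.093655458883711 -19.943996320575526
-19.497862686839127
from [0.4787 0.0783 0.2002] -18.4
call [0.556, -0.036, 0.716, 0.012] rows 3
call [0.555, -0.041, 0.716, 0.012] rows 3
```

Run:
```python
from h import *
plan([.5045,.1865,.13],-19.7,([.4787,.0783,.2002],-18.4))
```

```text
from [0.4787 0.0783 0.2002] -18.4
call [0.554, -0.048, 0.351, 0.014] rows 2
call [0.553, -0.055, 0.351, 0.014] rows 2
```

Request:
step_arm([
  [0.5,0.3,-0.03,0,0.014],
  [0.5,0.554,-0.048,0.35,0.014],
  [0.5,0.554,-0.048,0.35,0.014],
])

```text
t: 10.73
eef_pos: [0.4915, 0.1328, 0.1619]
ee_rot: [-0.001, 0.815, 0.579, -0.002]
force: [-0.7, -0.5, -1.6]
gripper_width: 0.605
```

Request:
step_arm([
  [0.5,0.3,-0.03,0.2,0.014],
  [0.5,0.553,-0.055,0.35,0.014],
  [0.5,0.553,-0.055,0.35,0.014],
  [0.5,0.553,-0.055,0.35,0.014],
  [0.5,0.553,-0.055,0.35,0.014],
])

```text
t: 11.15
eef_pos: [0.5048, 0.1847, 0.1309]
ee_rot: [-0.0, 0.818, 0.575, -0.0]
force: [-0.8, 0.3, -0.5]
gripper_width: 0.5
```

Run:
```python
from h import *
s=get_state();print(s['t'],s['eef_pos'],yaw(s['ee_rot']),s['force'],s['gripper_width'])
plan([.5045,.1865,.060],-19.7)
```

```text
11.15 [0.50484984 0.18469577 0.13094542] -19.85355694906276 [-0.76805041  0.26361877 -0.47026929] 0.5002810330324297
from [0.5048 0.1847 0.1309] -19.9
call [0.016, -0.009, 0.709, -0.003] rows 2
```

Request:
step_arm([
  [0.5,0.01,0,0.25,0],
  [0.5,0.01,0,0.5,0],
  [0.5,0.01,0,0.7,0],
  [0.5,0.01,0,0.7,0],
])

```text
t: 11.48
eef_pos: [0.5038, 0.1852, 0.0588]
ee_rot: [-0.001, 0.819, 0.574, -0.002]
force: [-1.2, -0.5, -0.6]
gripper_width: 0.499
```

Run:
```python
from h import *
snap('scene','s9');snap('wrist','w9')
s=get_state();print(s['t'],s['eef_pos'],yaw(s['ee_rot']),s['force'],s['gripper_width'])
im=cv2.imread('pics/s9.png'); cv2.imwrite('pics/s9c.png',cv2.resize(im[140:340,360:620],None,fx=3,fy=3,interpolation=cv2.INTER_CUBIC))
```

```text
11.5833 [0.50523313 0.18594198 0.06164377] -19.88094561337653 [-0.42373614  0.54743309  0.59387093] 0.5018562096759835
```

View pics/s9c.png

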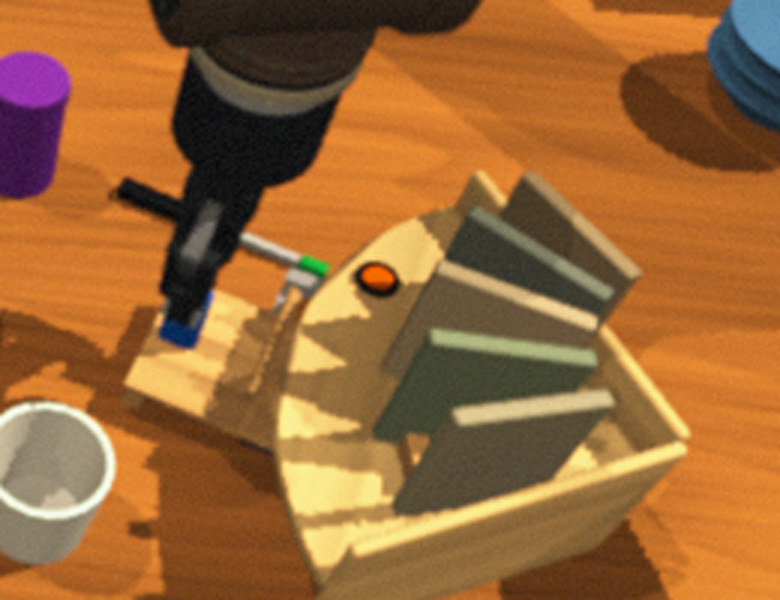

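View pics/w9.png

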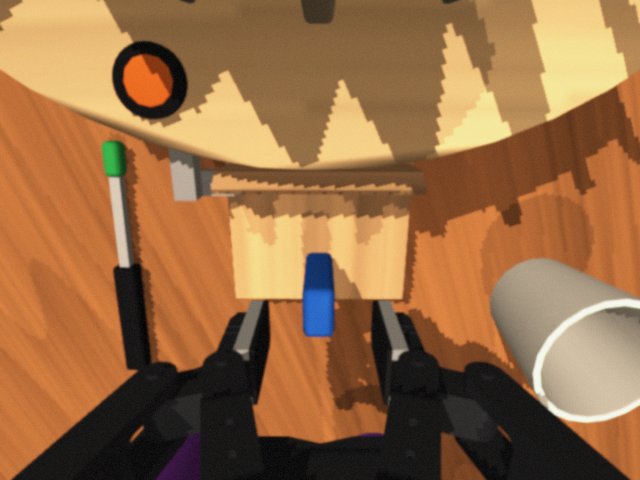

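The handle is centred between the jaws at (318,295). I'll close on it.

Request:
step_arm([
  [1,0,0,0,0],
  [1,0,0,0,0],
  [1,0,0,0,0],
  [1,0,0,0,0],
  [1,0,0,0,0],
  [1,0,0,0,0],
], force=60)

```text
t: 12.08
eef_pos: [0.505, 0.1871, 0.0613]
ee_rot: [0.0, 0.818, 0.575, 0.0]
force: [0.2, -0.0, 0.1]
gripper_width: 0.007
```

The opening is 0.007, so the jaws closed on nothing. I need to look.

Run:
```python
from h import *
snap('scene','s10');snap('wrist','w10')
s=get_state();print(s['t'],s['eef_pos'],yaw(s['ee_rot']),s['force'],s['gripper_width'])
im=cv2.imread('pics/s10.png'); cv2.imwrite('pics/s10c.png',cv2.resize(im[190:290,380:510],None,fx=6,fy=6,interpolation=cv2.INTER_CUBIC))
m=load('w10')
print(np.array(m['cam_to_world'])[:3,3],proj(m,[.505,.187,.0613]),proj(m,[.505,.187,.0443]),proj(m,[.505,.187,.077]))
```

```text
12.1833 [0.50492114 0.1870277  0.06108134] -19.80404772344305 [-0.46417421  0.05380525 -0.31444697] 0.001542488699192223
[0.53328061 0.26634625 0.22317835] (np.float64(320.96297150232624), np.float64(298.37624323787566)) (np.float64(320.90760800597303), np.float64(282.97337889415013)) (np.float64(321.023501663697), np.float64(315.23801021222516))
```

View pics/s10c.png

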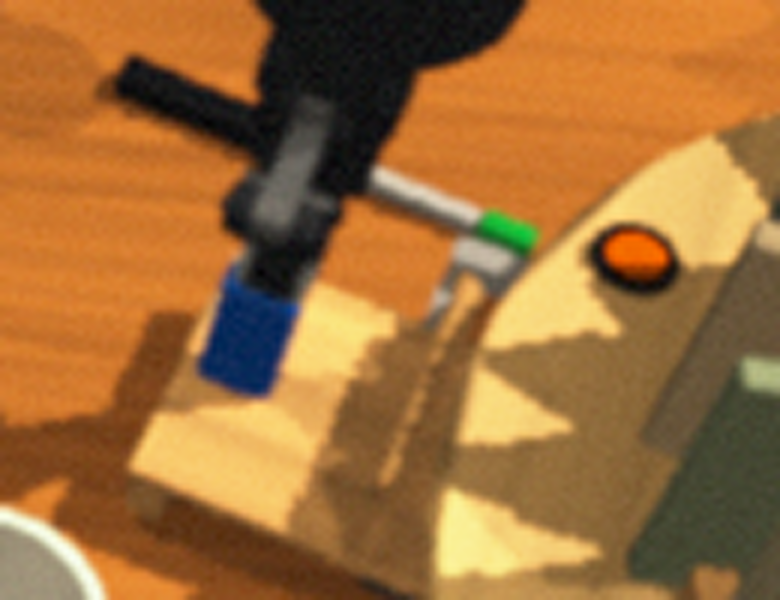

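View pics/w10.png

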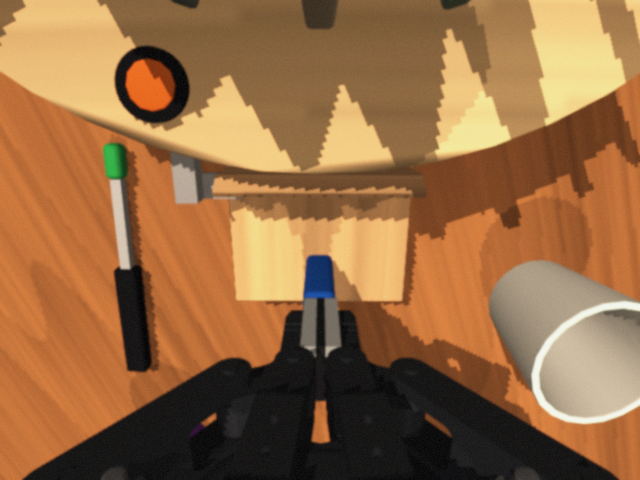

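Run:
```python
import cv2,numpy as np
a=cv2.imread('pics/w9.png')[230:370,250:390];b=cv2.imread('pics/w10.png')[230:370,250:390]
cv2.imwrite('pics/cmp.png',cv2.resize(np.hstack([a,b]),None,fx=2.85,fy=4,interpolation=cv2.INTER_CUBIC))
```

```text
(no output)
```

View pics/cmp.png

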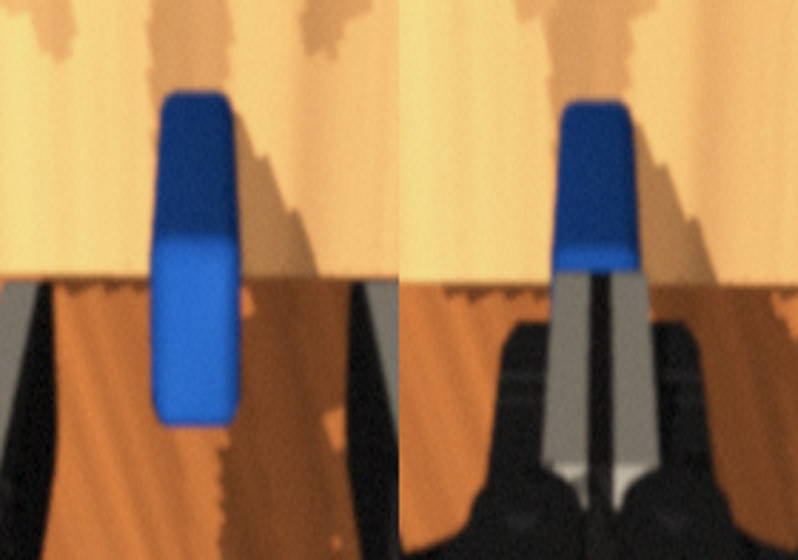

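Run:
```python
from h import *
m=load('s10')
for z in (.044,.061,.078,.09): print(z,np.round(proj(m,[.505,.187,z]),1))
print('handle top corners', [np.round(proj(m,p),1) for p in ([.505,.187,.077],[.505,.187,.03])])
m=load('s6')
for z in (.035,.05,.065,.08): print(z,np.round(proj(m,[.6187+.030,-.2623,z]),1),np.round(proj(m,[.6187-.030,-.2623,z]),1))
m=load('w9')
for z in (.045,.061,.077): 
  e=np.array([.941,-.339,0])*.0213; print(z,[np.round(proj(m,np.array([.505,.186,z])+k*e),0) for k in(-1,1)])
```

```text
0.044 [420.8 248.2]
0.061 [422.7 242.5]
0.078 [424.6 236.6]
0.09 [426.  232.4]
handle top corners [array([424.5, 237. ]), array([419.3, 252.7])]
0.035 [153.8 289.3] [165.7 260.5]
0.05 [151.2 284.6] [163.5 255.6]
0.065 [148.5 279.8] [161.1 250.6]
0.08 [145.8 274.9] [158.7 245.4]
0.045 [array([280., 283.]), array([363., 283.])]
0.061 [array([276., 298.]), array([367., 298.])]
0.077 [array([272., 315.]), array([371., 315.])]
```

The images show the fingertips just above the handle top. The wrist tips are at row 297 and the scene tips at (427,239), which both put them at z ≈ 0.077. So the tips stand about 15 mm above the reported TCP, not 17 mm below it as the spec says. I'll reopen and go lower in steps.

Request:
step_arm([
  [0.5,0,0,-0.1,0],
  [0.5,0,0,-0.1,0],
  [0.5,0,0,-0.1,0],
  [0.5,0,0,0,0],
  [0.5,0,0,0.1,0],
  [0.5,0,0,0.18,0],
  [0.5,0,0,0.18,0],
])

```text
t: 12.77
eef_pos: [0.5039, 0.1867, 0.0407]
ee_rot: [-0.001, 0.818, 0.575, -0.002]
force: [-0.9, -0.1, -0.5]
gripper_width: 0.503
```

Run:
```python
from h import *
snap('scene','s11');snap('wrist','w11')
s=get_state();print(s['t'],s['eef_pos'],yaw(s['ee_rot']),s['force'],s['gripper_width'],s['q'])
im=cv2.imread('pics/s11.png'); a=cv2.resize(im[190:290,380:510],None,fx=4,fy=4,interpolation=cv2.INTER_CUBIC)
b=cv2.resize(cv2.imread('pics/w11.png')[220:370,250:390],None,fx=2,fy=400/150,interpolation=cv2.INTER_CUBIC)
cv2.imwrite('pics/cmp2.png',np.hstack([a,b]))
```

```text
12.8667 [0.50455777 0.18687407 0.04216168] -19.812467493215838 [-0.18623973 -0.02859947 -1.02453851] 0.5031444443038608 [2.31872927e-01 6.09060455e-01 1.92633224e+00 1.61005026e-04
 6.07861513e-01 5.77532878e-01]
```

View pics/cmp2.png

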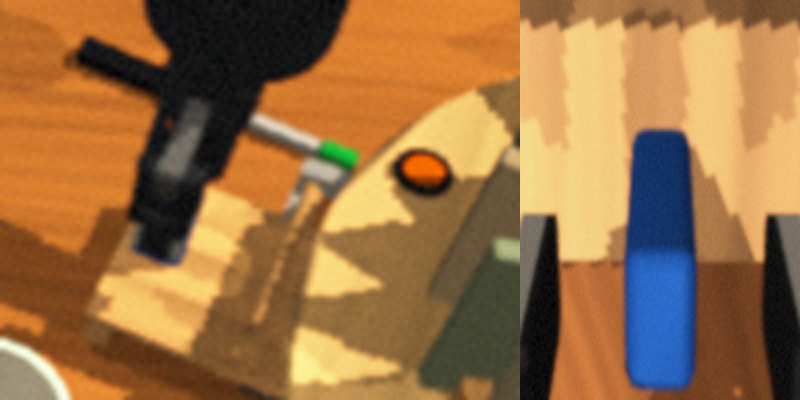

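Request:
step_arm([
  [0.5,0,0,0.04,0],
  [0.5,0,0,0.08,0],
  [0.5,0,0,0.08,0],
  [1,0,0,0.08,0],
  [1,0,0,0.08,0],
  [1,0,0,0.08,0],
  [1,0,0,0.08,0],
], force=60)

```text
t: 13.45
eef_pos: [0.5043, 0.1871, 0.0353]
ee_rot: [-0.0, 0.818, 0.575, -0.0]
force: [-5.4, 2.0, 5.8]
gripper_width: 0.151
```

It is gripped: the opening of 0.151 is about 13 mm. Now I pull along tool −x.

Request:
step_arm([
  [1,-0.1,0,0.08,0],
  [1,-0.2,0,0.08,0],
  [1,-0.3,0,0.08,0],
  [1,-0.4,0,0.08,0],
  [1,-0.5,0,0.08,0],
  [1,-0.5,0,0.08,0],
])

```text
t: 13.95
eef_pos: [0.4875, 0.1399, 0.0309]
ee_rot: [0.0, 0.818, 0.575, 0.001]
force: [-18.9, 2.5, 60.4]
gripper_width: 0.152
```

I carried over the 0.08 z offset, which gave 60 N of vertical load. I'll correct it at once.

Request:
step_arm([
  [1,0,0,-0.04,0],
  [1,0,0,-0.08,0],
  [1,0,0,-0.08,0],
  [1,0,0,-0.08,0],
])

```text
t: 14.28
eef_pos: [0.4866, 0.1394, 0.0329]
ee_rot: [-0.001, 0.818, 0.575, -0.002]
force: [2.5, -2.6, -29.9]
gripper_width: 0.152
```

Request:
step_arm([
  [1,-0.08,0,0.027,0],
  [1,-0.17,0,0.027,0],
  [1,-0.26,0,0.027,0],
  [1,-0.34,0,0.027,0],
  [1,-0.4,0,0.027,0],
  [1,-0.4,0,0.027,0],
])

```text
t: 14.78
eef_pos: [0.475, 0.1058, 0.0326]
ee_rot: [-0.001, 0.819, 0.574, 0.002]
force: [0.4, 46.0, -3.3]
gripper_width: 0.149
```

Run:
```python
from h import *
snap('scene','s12')
s=get_state();print(s['t'],s['eef_pos'],yaw(s['ee_rot']),s['force'],s['gripper_width'])
im=cv2.imread('pics/s12.png'); cv2.imwrite('pics/s12c.png',cv2.resize(im[140:340,300:560],None,fx=3,fy=3,interpolation=cv2.INTER_CUBIC))
print(np.linalg.norm(s['eef_pos'][:2]-[.5043,.1871]))
```

```text
14.8333 [0.47498417 0.10577835 0.03258871] -19.899265172397396 [ 0.68947713 45.43025487 -2.22131476] 0.14827432044280187
0.0864443671092141
```

View pics/s12c.png

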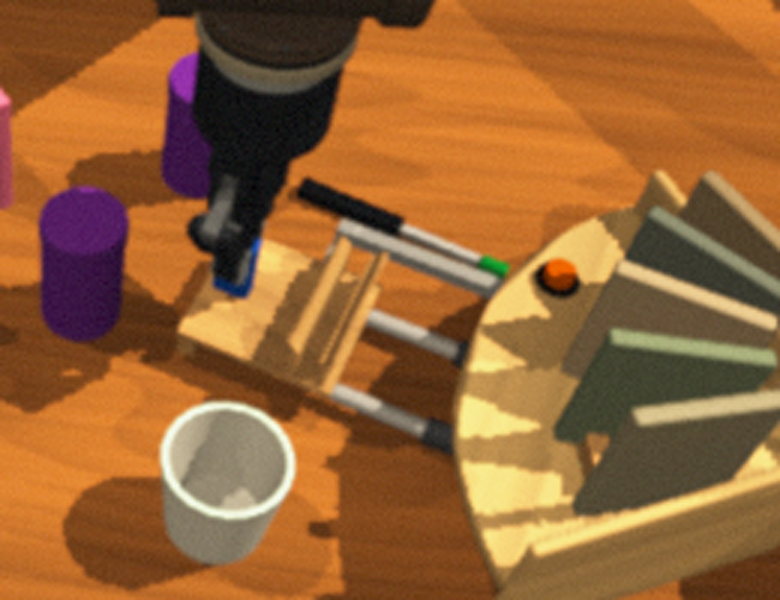

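The lock button is up (orange dome at (558,275)) and the pull meets 46 N, so the holder is at its stop. I'll relax, release and rise.

Request:
step_arm([
  [1,0.03,0,0,0],
  [1,0.03,0,0,0],
  [0.5,0.03,0,0,0],
  [0.5,0.03,0,0,0],
  [0.5,0.03,0,0,0],
  [0.5,0.03,0,-0.3,0],
  [0.5,0.03,0,-0.7,0],
  [0.5,0.03,0,-1,0],
  [0.5,0.03,0,-1,0],
])

```text
t: 15.58
eef_pos: [0.4777, 0.1051, 0.1373]
ee_rot: [0.002, 0.818, 0.575, 0.004]
force: [0.1, 0.2, -0.0]
gripper_width: 0.5
```

Request:
step_arm([
  [0,0.3,0,-0.3,0],
  [0,0.5,0,-0.6,0],
  [0,0.5,0,-0.7,0],
  [0,0.5,0,-0.7,0],
  [0,0.5,0,-0.7,0],
])

```text
t: 16.0
eef_pos: [0.4919, 0.1517, 0.2017]
ee_rot: [-0.0, 0.818, 0.575, -0.0]
force: [0.3, -0.4, -0.9]
gripper_width: 1.002
```

Run:
```python
from h import *
s=get_state();snap('wrist','w13');snap('scene','s13'); print(s['t'],s['eef_pos'],yaw(s['ee_rot']),s['force'],s['gripper_width'])
im=cv2.imread('pics/s13.png'); cv2.imwrite('pics/s13c.png',cv2.resize(im[140:340,300:560],None,fx=3,fy=3,interpolation=cv2.INTER_CUBIC))
```

```text
16.0 [0.49194234 0.15173096 0.20169338] -19.802250673274823 [ 0.28495501 -0.39562007 -0.86588305] 1.002000859208351
```

View pics/w13.png

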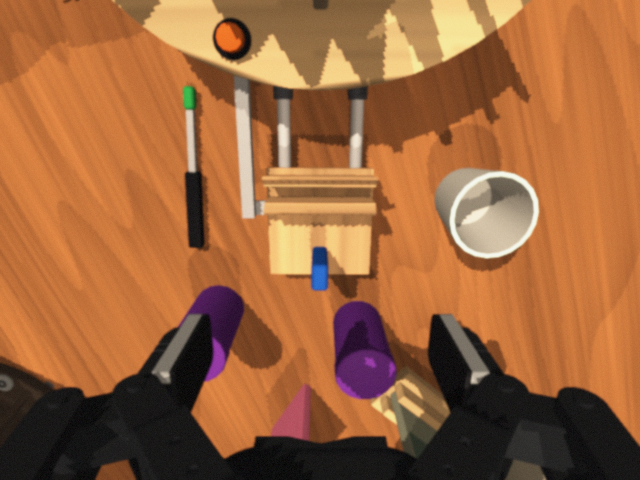

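View pics/s13c.png

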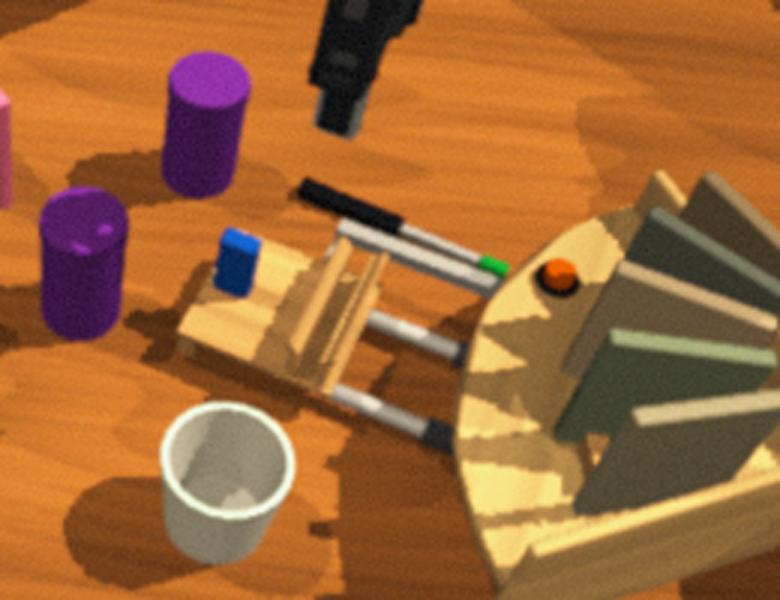

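The holder is out with the button up. The slot lies between the rails at rows ~178 and ~208 in the wrist view.

Run:
```python
import cv2
a=cv2.imread('pics/w13.png'); cv2.imwrite('pics/w13c.png',cv2.resize(a[155:305,240:400],None,fx=5,fy=4,interpolation=cv2.INTER_CUBIC))
a=cv2.imread('pics/w7.png'); cv2.imwrite('pics/w7c.png',cv2.resize(a[90:240,140:300],None,fx=5,fy=4,interpolation=cv2.INTER_CUBIC))
```

```text
(no output)
```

View pics/w13c.png

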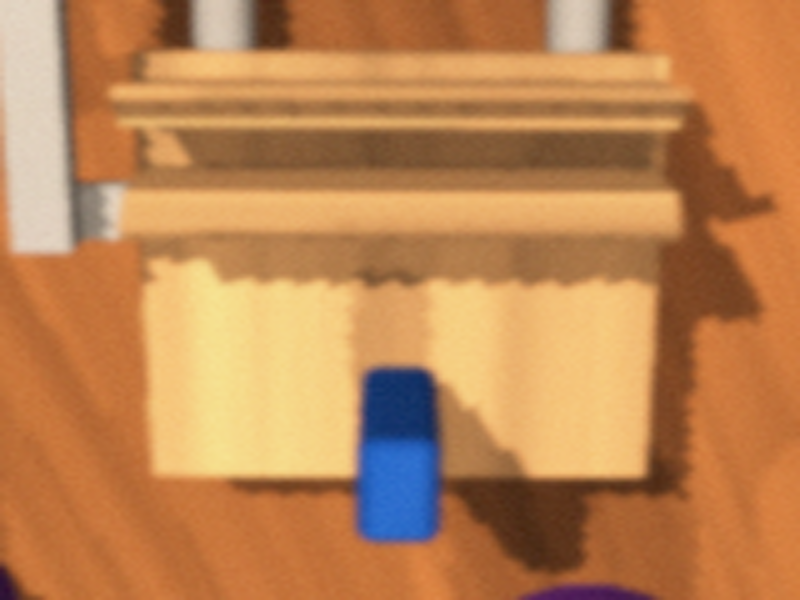

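View pics/w7c.png

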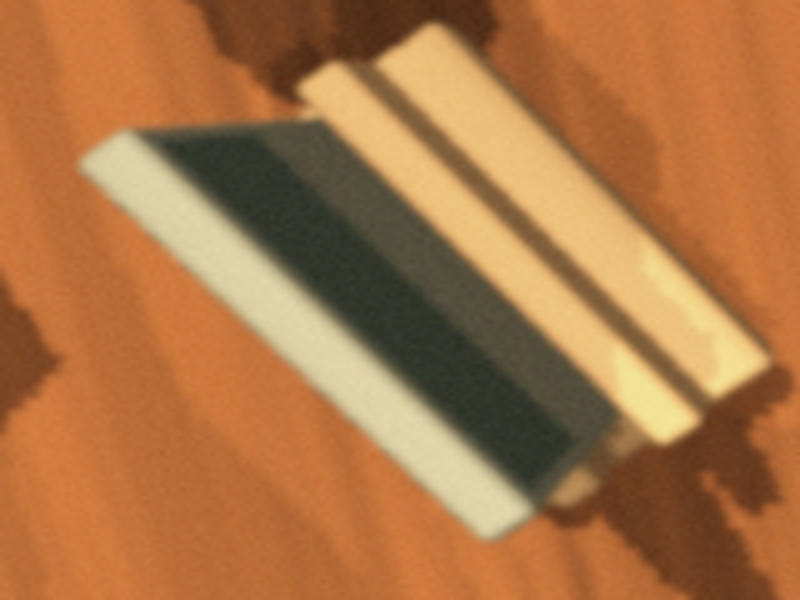

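Run:
```python
from h import *
m=load('w13'); A=lambda u,v,z:at(m,240+(u+.5)/5-.5,155+(v+.5)/4-.5,z)
r=np.radians(-19.8); e=np.array([np.cos(r),np.sin(r),0]); n=np.array([-e[1],e[0],0])
def S(p): return round(p@e*1000,1),round(p@n*1000,1)
h=A(398,489,.077); print('handle',h,S(h),'len',S(A(398,540,.077)),S(A(398,440,.077)),'w',S(A(359,489,.077)),S(A(438,489,.077)))
print('slot from handle',h+.065*n)
for nm,p,z in [('front lip L',(123,190),.061),('front lip R',(683,190),.061),('front lip front L',(123,235),.061),('front lip front R',(683,235),.061),('back lip L back',(110,88),.061),('back lip R',(693,88),.061),('back lip front',(400,125),.061),('back lip mid',(400,105),.061),('plate L',(152,478),.03),('plate R',(648,478),.03)]:
    q=A(*p,z);print(nm,np.round(q,4),S(q))
m=load('w7'); B=lambda u,v,z:at(m,140+(u+.5)/5-.5,90+(v+.5)/4-.5,z)
P=[B(80,165,.115),B(125,130,.115),B(533,505,.115),B(487,541,.115)]
print('tile',np.round(P,4).tolist(),np.mean(P,0)); d=(P[2]+P[3]-P[0]-P[1])/2; print(np.linalg.norm(d),np.degrees(np.arctan2(d[1],d[0])),np.linalg.norm(P[0]-P[1]))
```

```text
handle [0.47543742 0.10948077 0.077     ] (np.float64(410.2), np.float64(264.1)) len (np.float64(410.2), np.float64(252.5)) (np.float64(410.3), np.float64(274.9)) w (np.float64(403.8), np.float64(264.1)) (np.float64(416.8), np.float64(264.1))
slot from handle [0.49745538 0.17063802 0.077     ]
front lip L [0.4535 0.1801 0.061 ] (np.float64(365.7), np.float64(323.0))
front lip R [0.5389 0.1493 0.061 ] (np.float64(456.5), np.float64(323.0))
front lip front L [0.4499 0.1713 0.061 ] (np.float64(365.2), np.float64(313.6))
front lip front R [0.5361 0.1402 0.061 ] (np.float64(456.9), np.float64(313.6))
back lip L back [0.4595 0.1999 0.061 ] (np.float64(364.6), np.float64(343.7))
back lip R [0.5466 0.1685 0.061 ] (np.float64(457.2), np.float64(343.7))
back lip front [0.5003 0.1773 0.061 ] (np.float64(410.6), np.float64(336.3))
back lip mid [0.5016 0.1811 0.061 ] (np.float64(410.6), np.float64(340.3))
plate L [0.4249 0.1081 0.03  ] (np.float64(363.2), np.float64(245.7))
plate R [0.5139 0.0761 0.03  ] (np.float64(457.7), np.float64(245.6))
tile [[0.4915, -0.0793, 0.115], [0.4986, -0.0751, 0.115], [0.5365, -0.1427, 0.115], [0.5289, -0.1479, 0.115]] [ 0.51388604 -0.11122402  0.115     ]
0.07782854510789979 -61.070034694557684 0.00829781601005753
```

```bash
python3 - <<'E'
from h import *
r=np.radians(-19.8); e=np.array([np.cos(r),np.sin(r),0]); n=np.array([-e[1],e[0],0])
def S(p): return np.round([p@e*1000,p@n*1000],1)
m=load('w13'); print('edge w13',S(at(m,318,88.5,.075)))
s=load('s13'); c=lambda u,v:(300+(u+.5)/3-.5,140+(v+.5)/3-.5)
P=[at(s,*c(*p),.077) for p in [(228,228),(262,238),(252,254),(220,243)]]; print('handle s13',S(np.mean(P,0)),[S(p).tolist() for p in P])
s0=load('scene0'); c3=lambda u,v:(360+(u+.5)/3-.5,140+(v+.5)/3-.5)
P=[at(s0,*c3(*p),.077) for p in[(181,281),(213,291),(204,309),(171,299)]]; print('handle s0',S(np.mean(P,0)))
print('front edge in scene', S(at(s0,*c3(280,400),.075)),S(at(s0,*c3(290,350),.075)))
w=load('w9'); print('edge w9',S(at(w,305,165,.075)))
E
python3 - <<'E'
import sys; sys.path.insert(0,'.')
import os; os.chdir('.')
import cv2,numpy as np
a=cv2.imread('pics/s0x.png') if 0 else cv2.imread('pics/scene0.png')
b=cv2.imread('pics/s13.png')
cv2.imwrite('pics/btn.png',cv2.resize(np.hstack([a[215:255,460:510],b[215:255,460:510]]),None,fx=8,fy=8,interpolation=cv2.INTER_CUBIC))
E
```

```text
edge w13 [409.6 408.5]
handle s13 [412.4 262.9] [[406.7, 252.4], [404.4, 273.5], [418.7, 272.9], [419.8, 252.8]]
handle s0 [414.5 346.6]
front edge in scene [459.9 413.6] [424.5 408.7]
edge w9 [406.  409.9]
```

View pics/btn.png

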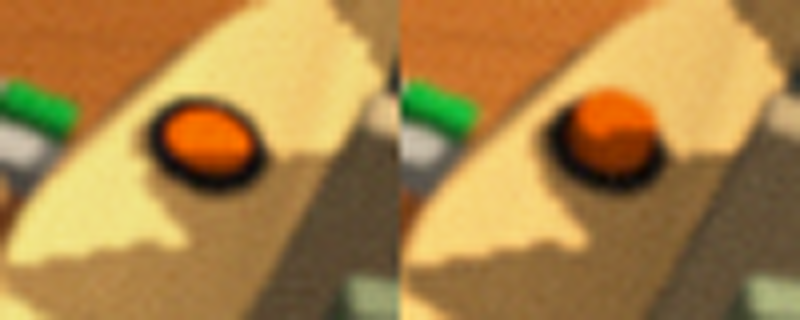

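Run:
```python
from h import *
m=load('w13'); p=np.array([.49194,.15173,.20169]); r=np.radians(-19.8); e=np.array([np.cos(r),np.sin(r),0]); n=np.array([-e[1],e[0],0])
for k in (-.017,-.004,.01,.02,.03,.04):
    print(k,[np.round(proj(m,p+s*.0425*e+t*n*.011+np.array([0,0,k]))).tolist() for s in(-1,1) for t in (1,)])
m=load('w10'); p=np.array([.50492,.18703,.06108])
for k in (-.017,-.004,.01,.02): print(k,[np.round(proj(m,p+s*.01*e+t*n*.011+np.array([0,0,k]))).tolist() for s in(-1,1) for t in (1,)])
plan([.5145,-.1115,.2],29.5)
```

```text
-0.017 [[237.0, 263.0], [405.0, 263.0]]
-0.004 [[231.0, 273.0], [410.0, 273.0]]
0.01 [[224.0, 286.0], [417.0, 286.0]]
0.02 [[219.0, 297.0], [423.0, 297.0]]
0.03 [[212.0, 309.0], [430.0, 309.0]]
0.04 [[205.0, 322.0], [437.0, 322.0]]
-0.017 [[301.0, 263.0], [341.0, 263.0]]
-0.004 [[300.0, 273.0], [342.0, 273.0]]
0.01 [[298.0, 286.0], [344.0, 286.0]]
0.02 [[297.0, 297.0], [345.0, 297.0]]
from [0.4915 0.1514 0.2008] -19.8
call [-0.798, 0.369, 0.003, -0.366] rows 3
call [-0.87, 0.128, 0.003, -0.366] rows 3
call [-0.871, -0.123, 0.003, -0.366] rows 3
```

Calibration from the images: the shut tips are at TCP +0.020 and the open tips at TCP +0.032, so the finger geometry sits about 37 mm above the spec. The holder measures 144.5 mm from the shelf edge, which puts the joint at ≈ 0.0995. Next I go above the tile.

Request:
step_arm([
  [0,-0.3,0.12,0,-0.12],
  [0,-0.55,0.25,0,-0.24],
  [0,-0.798,0.369,0,-0.366],
  [0,-0.798,0.369,0,-0.366],
])

```text
t: 16.43
eef_pos: [0.4998, 0.0607, 0.2008]
ee_rot: [-0.001, 0.726, 0.688, -0.001]
force: [-0.3, -0.5, 0.8]
gripper_width: 1.002
```

Request:
step_arm([
  [0,-0.3,0.04,0,-0.12],
  [0,-0.6,0.08,0,-0.24],
  [0,-0.87,0.128,0,-0.366],
  [0,-0.87,0.128,0,-0.366],
])

```text
t: 16.77
eef_pos: [0.5076, -0.0266, 0.2009]
ee_rot: [-0.001, 0.621, 0.784, -0.001]
force: [-0.2, -0.4, 0.6]
gripper_width: 1.001
```

Request:
step_arm([
  [0.4,-0.3,-0.04,0,-0.12],
  [0.4,-0.6,-0.08,0,-0.24],
  [0.4,-0.871,-0.123,0,-0.366],
  [0.4,-0.871,-0.123,0,-0.366],
  [0.4,-0.871,-0.123,0,-0.366],
  [0.4,-0.871,-0.123,0,-0.366],
])

```text
t: 17.27
eef_pos: [0.515, -0.1102, 0.2014]
ee_rot: [-0.001, 0.504, 0.863, -0.0]
force: [-0.4, 0.1, -0.3]
gripper_width: 0.595
```

Run:
```python
from h import *
s=get_state();snap('wrist','w14'); print(s['t'],s['eef_pos'],yaw(s['ee_rot']),s['force'],s['gripper_width'])
```

```text
17.2667 [ 0.51500206 -0.11020712  0.20139   ] 29.418265622591484 [-0.40449102  0.07643748 -0.25716532] 0.5951995507988069
```

View pics/w14.png

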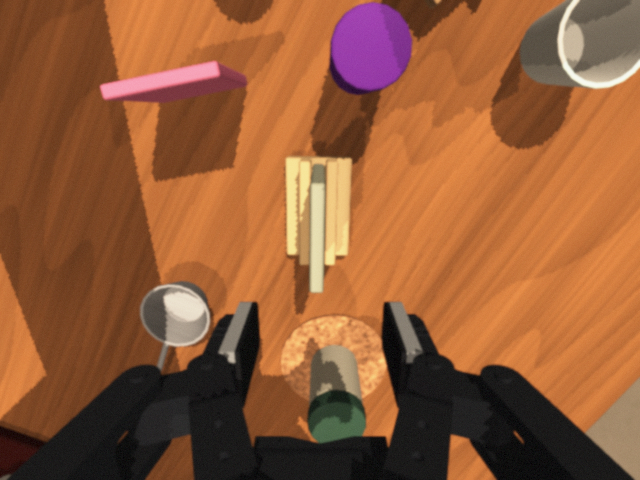

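Run:
```python
from h import *
a=cv2.imread('pics/w14.png'); cv2.imwrite('pics/w14c.png',cv2.resize(a[150:300,270:370],None,fx=6,fy=4,interpolation=cv2.INTER_CUBIC))
```

```text
(no output)
```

View pics/w14c.png

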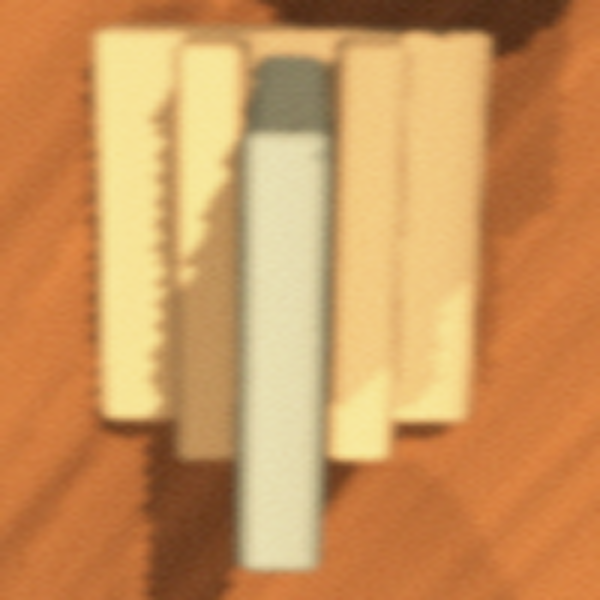

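Run:
```python
from h import *
m=load('w14'); A=lambda u,v,z:at(m,270+(u+.5)/6-.5,150+(v+.5)/4-.5,z)
P=np.array([A(245,132,.115),A(328,132,.115),A(320,570,.115),A(238,570,.115)]); c=P.mean(0)
d=(P[0]+P[1]-P[2]-P[3])/2; print(c,np.linalg.norm(d),np.degrees(np.arctan2(d[1],d[0]))-90,np.linalg.norm(P[0]-P[1]))
yaw_t=np.degrees(np.arctan2(d[1],d[0]))-90
plan([c[0],c[1],.11],yaw_t)
```

```text
[ 0.51378399 -0.11142148  0.115     ] 0.07931175039393192 28.592003647620018 0.009052134243174918
from [ 0.5151 -0.1099  0.2016] 29.5
call [-0.007, -0.019, 0.916, 0.02] rows 3
```

Request:
step_arm([
  [0.6,-0.01,-0.02,0.3,0.02],
  [0.6,-0.01,-0.02,0.6,0.02],
  [0.6,-0.01,-0.02,0.92,0.02],
  [0.6,-0.01,-0.02,0.92,0.02],
  [0.6,-0.01,-0.02,0.92,0.02],
])

```text
t: 17.73
eef_pos: [0.5138, -0.1115, 0.1097]
ee_rot: [-0.002, 0.51, 0.86, -0.0]
force: [-0.1, -0.1, 0.5]
gripper_width: 0.399
```

Request:
step_arm([
  [0.6,0,0,0.2,0],
  [0.6,0,0,0.4,0],
  [0.6,0,0,0.46,0],
  [0.6,0,0,0.46,0],
  [0.6,0,0,0.46,0],
])

```text
t: 18.15
eef_pos: [0.515, -0.1125, 0.0657]
ee_rot: [0.001, 0.51, 0.86, 0.0]
force: [0.4, 0.8, 0.8]
gripper_width: 0.402
```

Run:
```python
from h import *
s=get_state();snap('wrist','w15');snap('scene','s15'); print(s['t'],s['eef_pos'],yaw(s['ee_rot']),s['force'],s['gripper_width'])
a=cv2.imread('pics/s15.png'); a=cv2.resize(a[160:290,170:330],None,fx=2.5,fy=2.5,interpolation=cv2.INTER_CUBIC)
b=cv2.imread('pics/w15.png')[155:480,160:560]; cv2.imwrite('pics/cmp3.png',np.hstack([a,b]))
```

```text
18.15 [ 0.51497216 -0.11245038  0.06568266] 28.706969199928213 [0.39060698 0.77579142 0.76257732] 0.40158536824908286
```

View pics/cmp3.png

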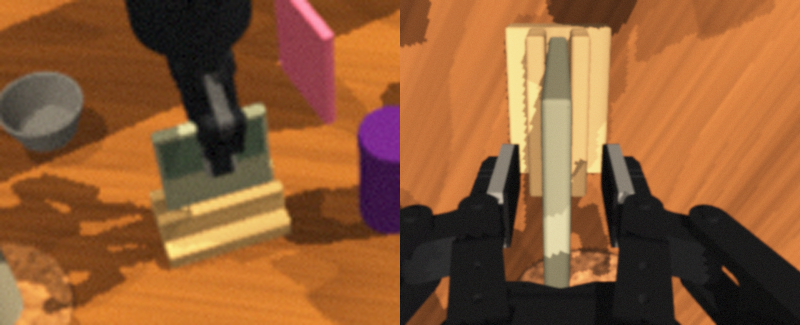

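The tile is centred between the fingers and the tips reach well down its face. I'll grip it.

Request:
step_arm([
  [1,0,0,0,0],
  [1,0,0,0,0],
  [1,0,0,0,0],
  [1,0,0,0,0],
  [1,0,0,0,0],
], force=50)

```text
t: 18.67
eef_pos: [0.5144, -0.1127, 0.0652]
ee_rot: [0.0, 0.51, 0.86, -0.0]
force: [-3.3, -0.6, 7.3]
gripper_width: 0.109
```

Run:
```python
from h import *
s=get_state();print(s['t'],s['eef_pos'],yaw(s['ee_rot']),s['force'],s['wrist_torque'],s['gripper_width'])
```

```text
18.6667 [ 0.51436772 -0.11272803  0.06518924] 28.703142896439523 [-3.32116423 -0.57204063  7.3074475 ] [-0.25495758  0.60066733 -0.02560741] 0.10928970241299023
```

Request:
step_arm([
  [1,0,0,-0.1,0],
  [1,0,0,-0.3,0],
  [1,0,0,-0.5,0],
  [1,0,0,-0.7,0],
  [1,0,0,-0.9,0],
  [1,0,0,-1,0],
  [1,0,0,-1,0],
])

```text
t: 19.25
eef_pos: [0.5151, -0.1127, 0.1666]
ee_rot: [0.002, 0.51, 0.86, 0.0]
force: [0.8, 0.1, -1.3]
gripper_width: 0.111
```

Run:
```python
from h import *
s=get_state();snap('wrist','w16');snap('scene','s16');print(s['t'],s['eef_pos'],yaw(s['ee_rot']),s['force'],s['gripper_width'])
plan([.498,.1705,.2],70.2)
```

```text
19.25 [ 0.5150909  -0.11270896  0.16662239] 28.703685062346263 [ 0.78714906  0.08560216 -1.34654901] 0.11062909054900281
from [ 0.5141 -0.1124  0.1641] 28.7
call [0.853, 0.406, -0.12, -0.307] rows 3
call [0.731, 0.598, -0.12, -0.307] rows 3
call [0.567, 0.755, -0.12, -0.307] rows 3
```

View pics/w16.png

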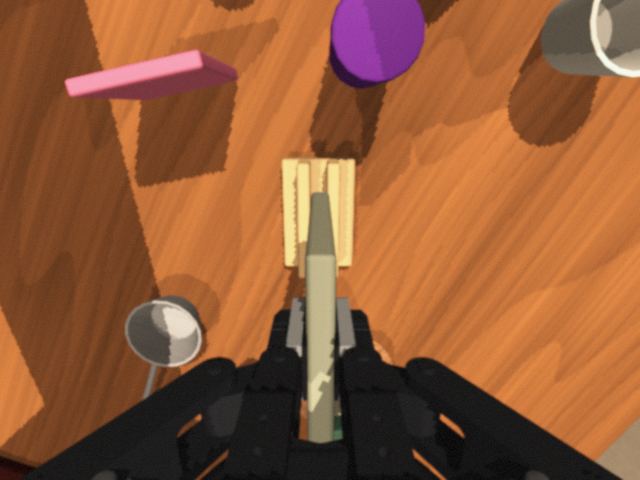

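View pics/s16.png

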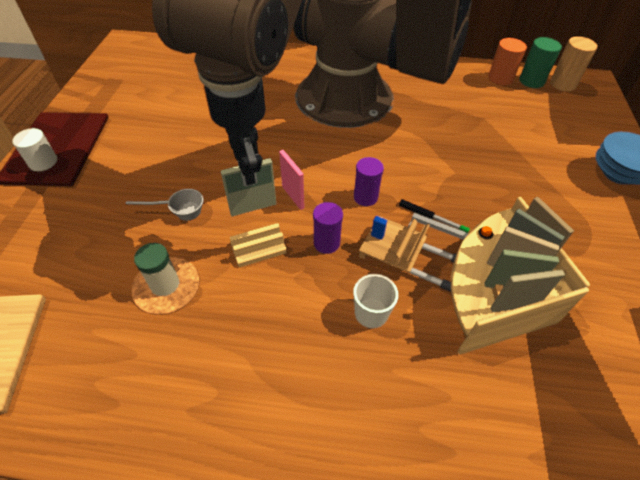

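Request:
step_arm([
  [1,0.25,0.13,-0.12,-0.1],
  [1,0.5,0.26,-0.3,-0.2],
  [1,0.75,0.36,-0.35,-0.307],
  [1,0.853,0.406,-0.35,-0.307],
  [1,0.853,0.406,-0.35,-0.307],
])

```text
t: 19.77
eef_pos: [0.5083, -0.0163, 0.1983]
ee_rot: [-0.001, 0.402, 0.916, -0.0]
force: [0.3, -0.3, -1.7]
gripper_width: 0.106
```

Request:
step_arm([
  [1,0.23,0.18,0,-0.1],
  [1,0.46,0.36,0,-0.2],
  [1,0.69,0.54,0,-0.307],
  [1,0.731,0.598,0,-0.307],
  [1,0.731,0.598,0,-0.307],
])

```text
t: 20.18
eef_pos: [0.5036, 0.0768, 0.1981]
ee_rot: [-0.001, 0.29, 0.957, -0.0]
force: [0.5, -0.2, -1.4]
gripper_width: 0.108
```

Request:
step_arm([
  [1,0.18,0.24,0,-0.1],
  [1,0.36,0.48,0,-0.2],
  [1,0.5,0.7,0,-0.307],
  [1,0.567,0.755,0,-0.307],
  [1,0.567,0.755,0,-0.307],
  [1,0.567,0.755,0,-0.307],
  [1,0.567,0.755,0,-0.307],
])

```text
t: 20.77
eef_pos: [0.4985, 0.1689, 0.199]
ee_rot: [-0.0, 0.174, 0.985, -0.0]
force: [0.5, -0.9, -2.2]
gripper_width: 0.108
```

Run:
```python
from h import *
s=get_state();snap('wrist','w17');snap('scene','s17');snap('top','t17');print(s['t'],s['eef_pos'],yaw(s['ee_rot']),s['force'],s['gripper_width'])
plan([.498,.1705,.13],70.2)
```

```text
20.7667 [0.49849963 0.16886647 0.19896025] 69.97275974287744 [ 0.5449532  -0.93835151 -2.20237361] 0.1078863352820802
from [0.4985 0.1692 0.1993] 70.0
call [0.009, 0.01, 0.693, -0.004] rows 2
```

View pics/w17.png

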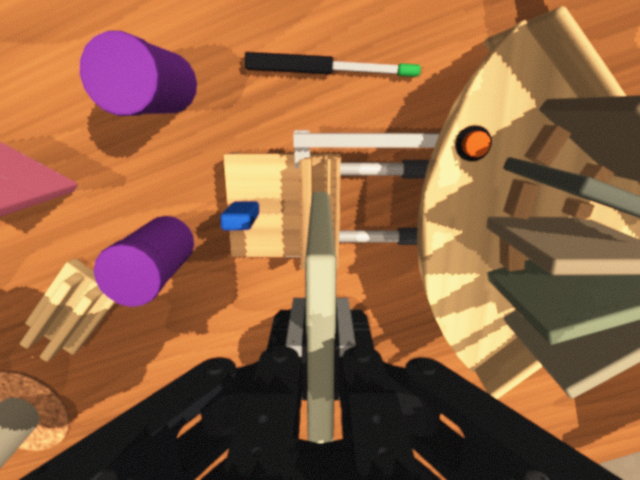

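View pics/s17.png

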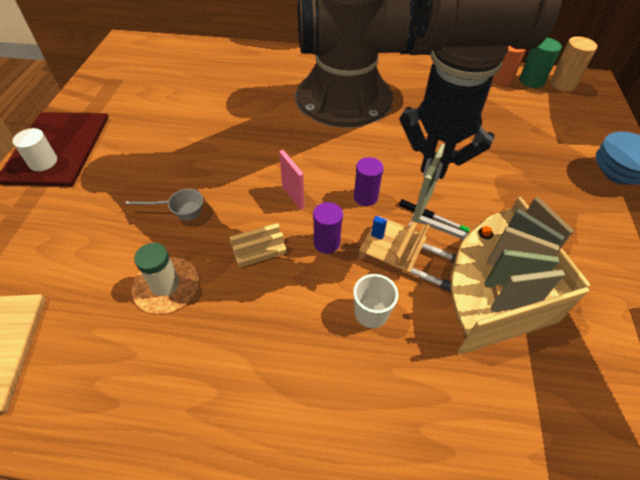

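Run:
```python
from h import *
a=cv2.imread('pics/w17.png'); cv2.imwrite('pics/w17c.png',cv2.resize(a[140:270,210:360],None,fx=5,fy=4.5,interpolation=cv2.INTER_CUBIC))
```

```text
(no output)
```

View pics/w17c.png

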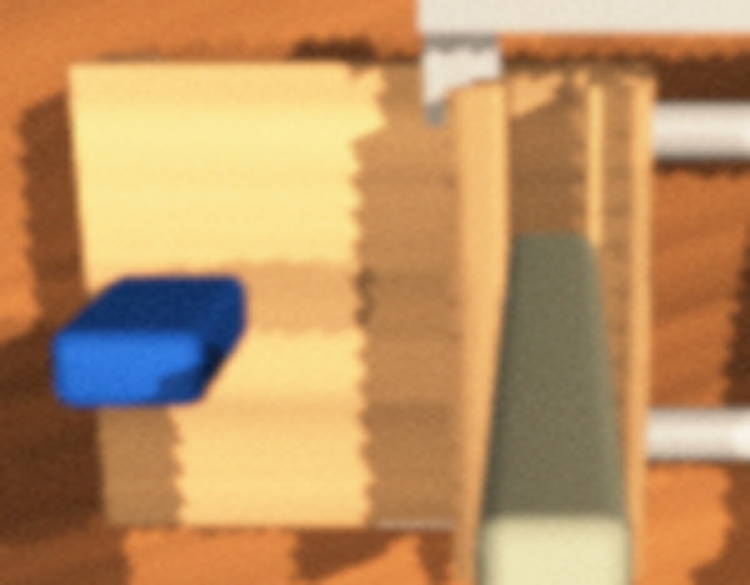

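Run:
```python
from h import *
m=load('w17'); A=lambda u,v,z:at(m,210+(u+.5)/5-.5,140+(v+.5)/4.5-.5,z)
r=np.radians(-19.8); e=np.array([np.cos(r),np.sin(r),0]); n=np.array([-e[1],e[0],0])
S=lambda p: np.round([p@e*1000,p@n*1000],1)
print('handle',S(A(128,368,.077)),'plate near/far',S(A(70,65,.03)),S(A(105,525,.03)))
print('front lip inner/outer',S(A(507,85,.061)),S(A(455,85,.061)),'back lip',S(A(590,85,.061)),S(A(650,85,.061)),S(A(640,400,.061)),S(A(460,400,.061)))
print('tile bottom corners',S(A(515,235,.149)),S(A(590,235,.149)),'tile top',S(A(485,515,.249)),S(A(628,515,.249)))
print('tcp',S(get_state()['eef_pos']*[1,1,0]),'stand tile offset: tile-TCP at grasp')
r2=np.radians(28.6); E=np.array([np.cos(r2),np.sin(r2)]);N=np.array([-E[1],E[0]]); d=np.array([.5138,-.1114])-[.5144,-.1127]; print(d@E,d@N)
```

```text
handle [409.9 263.3] plate near/far [363.5 246.8] [457.  245.5]
front lip inner/outer [364.1 322.2] [364.1 314.1] back lip [364.2 335. ] [364.2 344.3] [420.9 343.3] [420.8 313.8]
tile bottom corners [372.3 325. ] [372.3 333.4] tile top [371.5 325. ] [371.6 334. ]
tcp [411.7 328.1] stand tile offset: tile-TCP at grasp
9.55096300660564e-05 0.0014285929828207033
```

The tile is aligned: slot centre (e 410, n 328.7), tile (412, 329.3) mm. Lowering it.

Request:
step_arm([
  [1,-0.015,0,0.2,-0.004],
  [1,-0.015,0,0.4,-0.004],
  [1,-0.015,0,0.6,-0.004],
  [1,-0.015,0,0.75,-0.004],
  [1,-0.015,0,0.8,-0.004],
  [1,-0.015,0,0.8,-0.004],
])

```text
t: 21.42
eef_pos: [0.4994, 0.1693, 0.1184]
ee_rot: [-0.001, 0.171, 0.985, -0.0]
force: [-0.2, 0.5, -1.6]
gripper_width: 0.106
```

Run:
```python
from h import *
s=get_state();snap('wrist','w18');print(s['t'],s['eef_pos'],yaw(s['ee_rot']),s['force'])
cv2.imwrite('pics/w18c.png',cv2.resize(cv2.imread('pics/w18.png')[60:260,200:440],None,fx=3,fy=3))
```

```text
21.4167 [0.499418   0.16928179 0.11841894] 70.26762137719768 [-0.18724328  0.51660355 -1.61449268]
```

View pics/w18c.png

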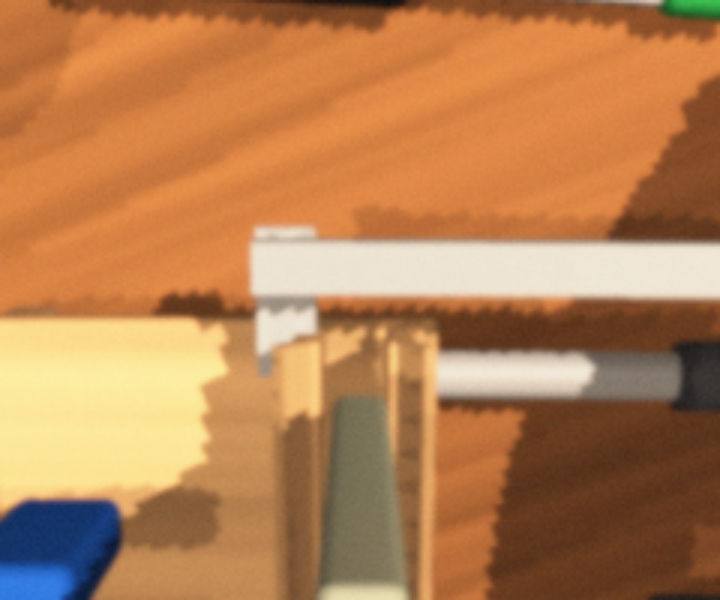

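Request:
step_arm([
  [1,0.03,0,0.07,0],
  [1,0.03,0,0.14,0],
  [1,0.03,0,0.2,0],
  [1,0.03,0,0.25,0],
  [1,0.03,0,0.3,0],
  [1,0.03,0,0.3,0],
])

```text
t: 21.97
eef_pos: [0.4967, 0.1709, 0.0893]
ee_rot: [0.0, 0.171, 0.985, 0.0]
force: [0.4, -0.5, -1.9]
gripper_width: 0.108
```

Request:
step_arm([
  [1,0,0,0.02,0],
  [1,0,0,0.04,0],
  [1,0,0,0.055,0],
  [1,0,0,0.055,0],
])

```text
t: 22.3
eef_pos: [0.4967, 0.1708, 0.0832]
ee_rot: [-0.0, 0.171, 0.985, -0.0]
force: [0.2, -0.6, -1.3]
gripper_width: 0.111
```

Entering freely; no side force. A bit lower.

Request:
step_arm([
  [1,0,0,0.01,0],
  [1,0,0,0.02,0],
  [1,0,0,0.02,0],
])

```text
t: 22.55
eef_pos: [0.4968, 0.1709, 0.0816]
ee_rot: [-0.0, 0.171, 0.985, -0.0]
force: [-0.6, 0.4, -1.8]
gripper_width: 0.108
```

Request:
step_arm([
  [1,0,0,0.01,0],
  [1,0,0,0.015,0],
  [1,0,0,0.015,0],
])

```text
t: 22.8
eef_pos: [0.4969, 0.1709, 0.0802]
ee_rot: [-0.0, 0.171, 0.985, 0.0]
force: [-0.5, 0.3, -1.8]
gripper_width: 0.111
```

Request:
step_arm([
  [1,0,0,0.01,0],
  [1,0,0,0.015,0],
  [1,0,0,0.015,0],
])

```text
t: 23.05
eef_pos: [0.4969, 0.1709, 0.0787]
ee_rot: [-0.0, 0.171, 0.985, 0.0]
force: [-0.2, 0.1, -1.5]
gripper_width: 0.108
```

Run:
```python
from h import *
s=get_state();snap('wrist','w19');snap('scene','s19');print(s['t'],s['eef_pos'],s['force'])
a=cv2.resize(cv2.imread('pics/s19.png')[150:290,340:500],None,fx=2.5,fy=2.5,interpolation=cv2.INTER_CUBIC)
b=cv2.resize(cv2.imread('pics/w19.png')[60:350,160:560],None,fx=1,fy=350/290)
cv2.imwrite('pics/cmp4.png',np.hstack([a,b]))
```

```text
23.05 [0.49685004 0.17087364 0.07869298] [-0.24919429  0.125426   -1.52824967]
```

View pics/cmp4.png

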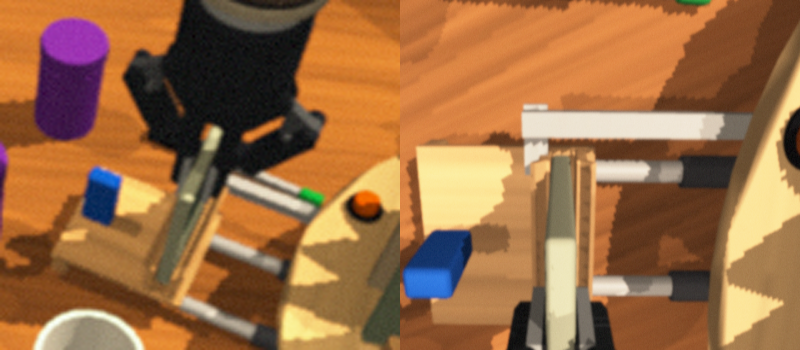

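Request:
step_arm([
  [1,0,0,0.01,0],
  [1,0,0,0.02,0],
  [1,0,0,0.02,0],
])

```text
t: 23.4
eef_pos: [0.497, 0.1711, 0.0782]
ee_rot: [0.001, 0.171, 0.985, 0.0]
force: [-5.6, -0.6, 17.5]
gripper_width: 0.111
```

Request:
step_arm([
  [1,0,0,0.01,0],
  [1,0,0,0.01,0],
])

```text
t: 23.57
eef_pos: [0.497, 0.1712, 0.078]
ee_rot: [0.001, 0.171, 0.985, 0.0]
force: [-9.4, 1.2, 28.0]
gripper_width: 0.111
```

On the floor (28 N contact). I'll relax, release and rise.

Request:
step_arm([
  [1,0,0,-0.02,0],
  [1,0,0,-0.02,0],
  [0.9,0,0,-0.02,0],
  [0.8,0,0,-0.02,0],
  [0.6,0,0,-0.02,0],
  [0.5,0,0,-0.02,0],
  [0.5,0,0,-0.02,0],
  [0.5,0,0,-0.02,0],
])

```text
t: 24.23
eef_pos: [0.4969, 0.1708, 0.0776]
ee_rot: [-0.0, 0.171, 0.985, -0.0]
force: [-0.9, 0.2, 0.4]
gripper_width: 0.498
```

Request:
step_arm([
  [0.5,0,0,-0.2,0],
  [0.5,0,0,-0.5,0],
  [0.5,0,0,-0.8,0],
  [0.5,0,0,-1,0],
  [0.5,0,0,-1,0],
])

```text
t: 24.65
eef_pos: [0.4984, 0.1712, 0.1816]
ee_rot: [0.003, 0.171, 0.985, 0.001]
force: [0.5, 0.3, 1.2]
gripper_width: 0.499
```

Request:
step_arm([
  [0.3,-0.2,0.2,-0.2,0],
  [0,-0.4,0.2,-0.4,0],
  [0,-0.6,0.2,-0.4,0],
  [0,-0.6,0.2,-0.4,0],
  [0,-0.6,0.2,-0.4,0],
])

```text
t: 25.07
eef_pos: [0.56, 0.1692, 0.2166]
ee_rot: [-0.001, 0.171, 0.985, -0.0]
force: [0.8, 0.2, -0.4]
gripper_width: 1.003
```

Run:
```python
from h import *
s=get_state();snap('wrist','w20');snap('scene','s20');snap('top','t20');print(s['t'],s['eef_pos'],s['force'],yaw(s['ee_rot']))
```

```text
25.0667 [0.56001577 0.1691642  0.21660931] [ 0.76281336  0.1881093  -0.38095944] 70.27715832053597
```

View pics/s20.png

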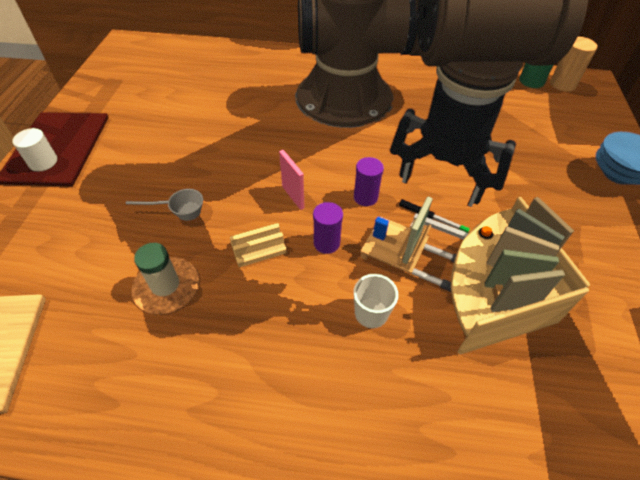

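View pics/w20.png

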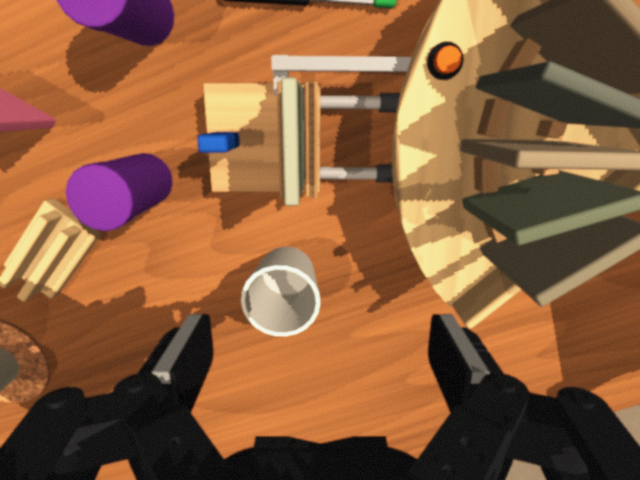

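View pics/t20.png

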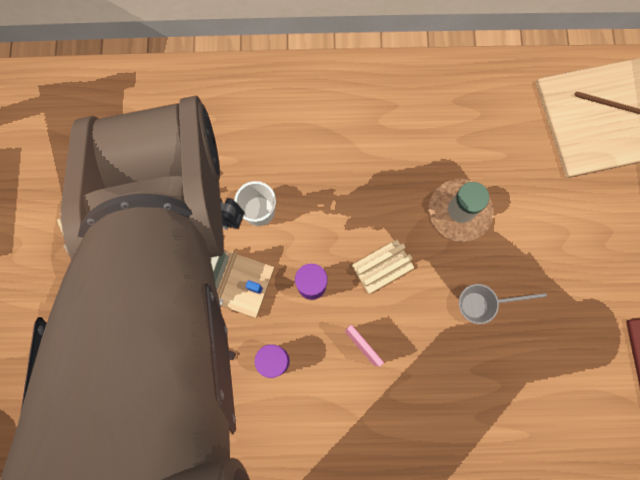

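Run:
```python
from h import *
r=np.radians(-19.8); e=np.array([np.cos(r),np.sin(r),0]); n=np.array([-e[1],e[0],0])
S=lambda p: np.round([p@e*1000,p@n*1000],1)
m=load('w20')
P=[at(m,u,v,.130) for u,v in[(281,78),(297,78),(299,205),(284,205)]]; print('tile top',[S(p).tolist() for p in P],S(np.mean(P,0)))
t=load('t20'); print('lid',at(t,473,197,.094))
s=load('s20'); print('lid s',at(s,152.5,257,.094))
print('cup',at(t,256,203,.07),'was .6244 .1043')
a=cv2.resize(cv2.imread('pics/s20.png')[180:290,340:500],None,fx=2.5,fy=2.5*1.2,interpolation=cv2.INTER_CUBIC)
b=cv2.resize(cv2.imread('pics/w20.png')[50:230,190:430],None,fx=400/240,fy=330/180)
cv2.imwrite('pics/cmp5.png',np.hstack([a,b]))
```

```text
tile top [[367.6, 326.4], [367.6, 336.1], [446.4, 336.0], [446.4, 326.0]] [407.  331.1]
lid [ 0.61803505 -0.26594455  0.094     ]
lid s [ 0.62215552 -0.256618    0.094     ]
cup [0.62134873 0.10252056 0.07      ] was .6244 .1043
```

View pics/cmp5.png

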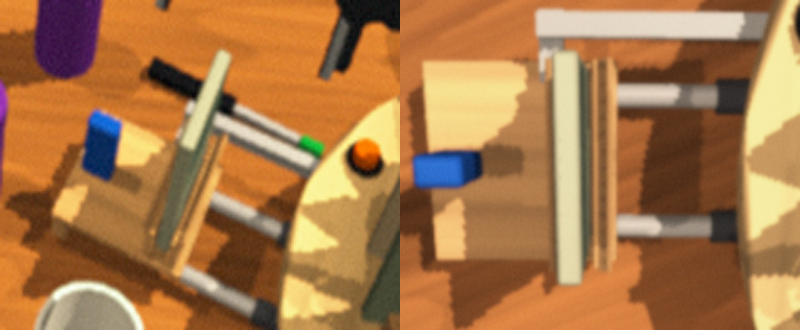

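Checks are good: the tile top is at z ≈ 0.130, centred within 4 mm, and the button is up. The canister is within about 6 mm of the mat centre. Handing in.

```bash
python3 -c "
from bench import *
print(get_state()['force'],job_done())"
```

```text
the job is handed in; nothing more can be done
[ 0.86965918  0.20760722 -0.27335038] None
```

The job is handed in at about 25 s, with every step carried out and nothing left in the gripper. No verdict comes back, so the result rests on my last images.

**Last checks**
- **Canister:** It stands upright on the cork mat. The lid measures within about 6 mm of the mat centre; the cameras disagree by up to 1 cm.
- **Holder:** The orange button is visibly up. The handle is about 145 mm in front of the shelf edge, so the joint is at about 0.0995 m. It started about 17 mm out, so it travelled only about 83 mm.
- **Tile:** Its top is about 130 mm above the table, which means it is down on the slot floor. It is 3–4 mm off the middle along the slot and about 2 mm off across it, nearly upright.
- **Cup, sieve and pick tool:** The cup measures within 4 mm of its first position, which is measuring noise. The sieve and pick tool look unmoved by eye; I did not measure them again.

**What disagreed or went wrong**
- **Fingertip position:** The tips sit about 20 mm behind the reported TCP when shut and about 32 mm behind when open, not 17 mm ahead. My first handle grasp closed on nothing; I corrected for it from the images.
- **Slips in my move calls:** Twice I repeated a z offset. The first made a short dip while closing on the canister, with no disturbance seen afterwards. The second pressed down on the gripped handle with about 60 N. I think that load went through the finger pads by friction. If the gripper's body took it instead, it would be over the 40 N limit, and I could not rule that out.

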